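# Lock a data logger into its transport cradle

### The job

Take the data logger with the orange ends out of the charging rack, lay it flat on the bare bench with its screen up and let go of it. Then take it again across its width, set it flat and screen up in the pocket of the transport cradle (either end towards the lock), and slide the red lock grip fully home to its end stop, so that the tongue covers the end of the logger. Leave the logger with the blue ends standing in the rack.

Things in the scene. Friction and masses are not known exactly. Their poses are not given: they have to be found in the camera images.
- logger_orange: data logger to be packed: white box 110 x 24 x 52 mm (x, y, z as it stands on a long edge in the rack), both ends orange, dark screen with green glass on its +y face, 0.15 kg. Origin: centre of the edge it stands on in the rack; x along its length, z upward in the rack, y out of the screen. Lying screen up, its y axis points up and it is 24 mm high and 52 mm wide
- orange_center (a point): middle of the orange logger's body (26 mm above its origin along its z); same axes
- logger_blue: the other logger: same size and frame, both ends blue; to be left in the rack
- rack: fixed grey charging rack, base 136 x 160 x 12 mm, with two slots 90 mm apart (at y = +45 and -45 mm), slots along x; origin at the centre of its underside. The loggers stand on the base (z = 12 mm) with their top edges at z = 64 mm, screens to the rack's +y; black slot walls reach z = 26 mm and leave 1.5 mm each side. Which logger is in which slot changes
- cradle: fixed aluminium transport cradle, base plate 224 x 92 x 10 mm (x -70 to +154 mm); origin under the middle of the pocket, on the bench; x points along the pocket to the lock
- pocket (a point): middle of the pocket floor, 10 mm above the bench; axes of the cradle. The pocket takes the logger lying flat, length along x, 3 mm play all round; 14 mm high end walls, and side lips 5 mm thick and 14 mm high only near the corners (|x| 30 to 64 mm), so the middle 60 mm of both long sides is open to the fingers. A seated logger's top is 24 mm above this point, the lock tongue's underside 27 mm
- lock (a joint): position of the sliding lock, m: 0 drawn back (off the pocket), 0.042 fully home at its end stop, grows as it moves to the cradle's -x, towards and over the logger. Stays where left; needs about 4 N
- lock_grip (a point): centre of the top of the red lock grip, an upright bar 14 mm (x) by 40 mm (y), 36 mm tall over its carriage, top 78 mm above the bench; axes of the cradle; moves with the lock. At joint 0 it is 126 mm from the pocket's middle along x. The steel tongue in front of it reaches 56 mm from the grip towards the pocket, 36 mm wide, top 43 mm above the bench
Things that resemble listed ones, but are neither listed nor needed, are in the scene too. Leave any pink look-alike of the logger_orange alone.

How it is judged:
On the way, in this order (a step that is already met when the one before it is completed fails the run):
1. the orange logger lies flat on the bench, screen up, let go and at rest (height (world z) of orange_center below 0.016 m and angle between logger_orange's own y axis and vertical below 0.1 rad and contact force between the fingers and logger_orange below 0.1 N and linear speed of logger_orange below 0.02 m/s), for 0.2 s.
2. the orange logger lies flat in the cradle pocket, screen up, let go, with the lock still drawn back (x of orange_center in the frame of pocket between -0.006 and 0.006 m and y of orange_center in the frame of pocket between -0.006 and 0.006 m and z of orange_center in the frame of pocket between 0.009 and 0.0145 m and angle between logger_orange's own y axis and vertical below 0.07 rad and angle between the x axis of logger_orange and the x axis of cradle, either way round below 0.1 rad and contact force between the fingers and logger_orange below 0.1 N and linear speed of logger_orange below 0.02 m/s and value of joint lock below 0.02 m), for 0.2 s.
At the end, for the whole second after the job is handed in: Orange logger released and at rest on the pocket floor, screen up, within 6 mm of the pocket's middle, flat within 0.07 rad, in line within 0.1 rad; lock within 2.5 mm of its end stop (joint above 0.0395); blue logger standing in the rack within 20 mm of its start (x of orange_center in the frame of pocket between -0.006 and 0.006 m and y of orange_center in the frame of pocket between -0.006 and 0.006 m and z of orange_center in the frame of pocket between 0.009 and 0.0145 m and angle between logger_orange's own y axis and vertical below 0.07 rad and angle between the x axis of logger_orange and the x axis of cradle, either way round below 0.1 rad and contact force between the fingers and logger_orange below 0.1 N and linear speed of logger_orange below 0.02 m/s and value of joint lock above 0.0395 m and distance of logger_blue from where it was at the start of the episode below 0.02 m and angle between logger_blue's own z axis and vertical below 0.15 rad); the robot touches nothing.
It fails at once if the blue logger is moved more than 30 mm (distance of logger_blue from where it was at the start of the episode above 0.03 m).
It also fails if it takes over 58 s, if anything falls off the work surface, if the arm or the gripper's body presses on something with over 40 N, if the wrist force passes 120 N, or if a joint passes its speed limit or range.

### The arm

A 6-joint arm with a two-finger parallel gripper is mounted at the origin on a cart in front of the work surface, level with it; the furniture and walls round the work are solid. World frame = base frame: x ahead of the robot, y to its left, z up, the work surface at z = 0. Lengths are in m, angles in rad, forces in N, time in s.
With the tool pointing down it reaches from about 0.25 to 0.725 m from the base axis. Payload 4 kg.
Tool frame: the origin (TCP) lies at the very end of the fingers, on their centre line; the grasp point (between the pads) lies 19 mm behind it (bot.pinch_z is the distance from the TCP to the grasp point, in m); z points along the fingers, x is the direction in which the jaws open and shut, and the axes are right-handed (so a half turn about z gives the same grasp; the last joint's range is limited). The gripper opens to 85 mm and grips with 20 to 120 N. Pads are 22 mm wide; open, the fingers measure 114 mm over their backs; the gripper's body (76 mm by 85 mm) begins 54 mm behind the grasp point. The pads swing forward as they close: fully open they stand 13 mm farther back than shut.
Start: joints at [1.155, 0.241, 0.005, 1.335, 0, 1.571], TCP at [0.202, 0.457, 0.209] pointing down, gripper open.
Joint ranges: [-2.72, 2.72], [-1.05, 1.87], [-1.09, 1.28], [-1.99, 2.15], [-1.42, 1.44], [-3.14, 3.14]. Speed limits (rad/s): [2.79, 2.79, 3.14, 3.14, 3.14, 3.14].

### API

Orientations are given as a unit quaternion [x, y, z, w].
In Python, from workcell import bot gives the robot as it stands. The module is installed in compiled form; this text tells all that it offers.
- The arm moves only by the shell command python3 -m inch 'ROWS'. ROWS is JSON, a list of rows, each a list of 7 numbers: the shift along the tool's x, y, z scaled (see below), then the turn, a rotation vector about the tool's x, y, z scaled (see below), then the gripper command: -1 is fully open, 1 is shut, values between are in proportion. In form: [[x, y, z, wx, wy, wz, gripper], ...]. A call has exactly 8 rows; each row shifts and turns the commanded pose from where the row before left it, along the tool's axes as they then stand; what a row does not reach is not made up. The controller multiplies each number of a shift by 2.5 cm and each number of a turn by 180 degrees. A row lasts 1/10 s, in which the tool goes at most 50 mm and 8.59 degrees, less where a joint would pass 70% of its speed; a pose out of reach is approached as far as the arm can. A call with a number of a shift or a turn outside -1 to 1 is refused whole. A call with a gripper value outside its range is refused whole. The fingers move at their own pace and stop on an object; the grip force is fixed at half the most. Time passes only in rows, so rows that do not move let the fingers close, or fill a call up. It gives the time, the measured TCP pose, the force and the opening at its end, in the units of the state.
- bot.get_obs(): the state, without advancing time (a new reading comes with each control period).
- bot.camera(name): name is "side" or "top"; returns (picture, depth): 384x512x3 uint8, blue, green, red; 384x512 float32, m along the optical axis (not along the pixel's ray), 0 where there is no reading.
- bot.get_calibration(name): a dict with "vfov" (degrees; the focal length in pixels is half the picture's height over the tangent of half this angle, whatever the lens; pixels are square), "cx", "cy" (the principal point, pixels), "dist_coeffs" ([k1, k2, p1, p2, k3] as OpenCV has them; the pictures are not rectified), "R" (3x3) and "t" (3): a world point X has camera coordinates R X + t. Camera axes: x right, y down, z forward; pixel columns grow to the right and rows downward; lengths in m; the calibration is good to about 2 mm. A picture is of the moment at which its call begins. get_calibration takes no time and is no camera call.
- bot.job_done(): hands the job in, once; it reports no verdict.
The state is a dict: "clock": time; "joint_pos": joint angles; "joint_vel": joint speeds; "tau": joint torques, N m; "eef_pos": TCP position; "tool_rot": TCP orientation; "ft_force": force on the tool from outside, world axes, zero at the start; "ft_torque": the same for the moment, N m; "grip_width": finger opening in m.
Only numpy, scipy, OpenCV 4.12 (cv2) and the standard library are available. Lean on these libraries where they do the work, as an engineer would, in place of code of your own. Each camera call takes 0.05 s, during which the arm holds its last target.

## Working session

There is one attempt and no reset: what is moved stays moved. The work goes in short steps, Python scripts to look and compute and a shell command to move; the robot and the scene stay as the last step left them, time stands still between calls to the robot, and variables do not carry over. Pictures are saved under pics/ and viewed, and the job is handed in when it is done.

```bash
mkdir -p pics; ls
python3 - <<'E'
from workcell import bot
import cv2,numpy as np
print(bot.get_obs(), bot.pinch_z)
for n in ["side","top"]:
    p,d=bot.camera(n); cv2.imwrite(f"pics/{n}0.png",p); np.save(f"{n}0.npy",d); print(n,bot.get_calibration(n))
E
```

```text
pics
{'clock': 0.0, 'joint_pos': array([1.15496916e+00, 2.41423072e-01, 3.73780768e-03, 1.33517094e+00,
       1.83406070e-05, 1.57081777e+00]), 'joint_vel': array([-7.83541475e-04,  1.81339181e-03,  1.62390576e-03, -8.83341937e-04,
       -7.75436025e-05,  7.95232976e-04]), 'tau': array([-4.59149742e-04, -3.72319114e+01,  2.52408010e+01,  1.69328449e-02,
       -6.91414721e-05,  7.57820686e-06]), 'eef_pos': array([0.20170102, 0.45678928, 0.20781312]), 'tool_rot': array([ 8.37843927e-01,  5.45908869e-01, -8.67921121e-04,  5.54587347e-04]), 'ft_force': array([-0.01270201,  0.10999155, -0.05789178]), 'ft_torque': array([ 0.03907284,  0.02517094, -0.00399821]), 'grip_width': 0.08586640999338158} 0.0187
side {'vfov': 42.484800437468145, 'cx': 262.6706653311675, 'cy': 187.85887419930643, 'dist_coeffs': array([-0.03467428,  0.        ,  0.        ,  0.        ,  0.        ]), 'R': array([[ 0.90438972, -0.42670407,  0.00169222],
       [-0.20350558, -0.43480442, -0.87722893],
       [ 0.37505294,  0.79301245, -0.48006931]]), 't': array([-0.4969355 ,  0.17568242,  1.1018376 ])}
top {'vfov': 47.20104586151883, 'cx': 250.9793587512203, 'cy': 191.08065329141328, 'dist_coeffs': array([-0.1112706,  0.       ,  0.       ,  0.       ,  0.       ]), 'R': array([[-0.00803554, -0.99984776, -0.01548838],
       [-0.99649317,  0.00929673, -0.08315608],
       [ 0.08328741,  0.01476586, -0.99641617]]), 't': array([0.02701371, 0.53175363, 1.07608363])}
```

View pics/side0.png

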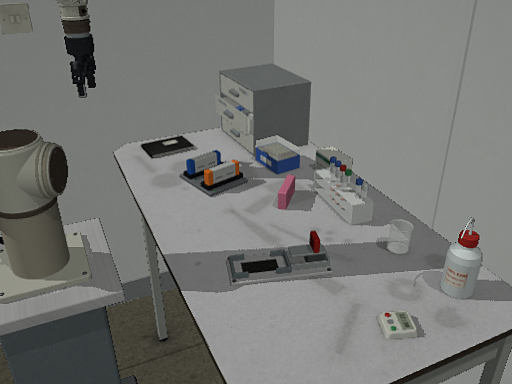

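View pics/top0.png

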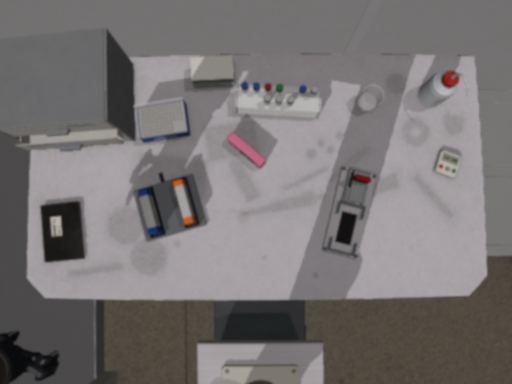

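The top view shows the rack at about (170,207). The orange-ended logger is at (183,203), the blue one at (150,212), the pink block at (247,150), and the cradle at (350,215) with its red grip at (362,178). I'll take enlarged crops and measure next.

```bash
cat > h.py <<'E'
import cv2,numpy as np
from workcell import bot
def K(n):
    c=bot.get_calibration(n); f=192/np.tan(np.radians(c['vfov'])/2)
    return np.array([[f,0,c['cx']],[0,f,c['cy']],[0,0,1]]),c['dist_coeffs'],c['R'],c['t']
def cloud(n,d):
    k,dc,R,t=K(n); v,u=np.mgrid[0:384,0:512]
    p=cv2.undistortPoints(np.stack([u,v],-1).reshape(-1,1,2).astype(float),k,dc).reshape(384,512,2)
    X=np.dstack([p*d[...,None],d])
    return (X-t)@R
def proj(n,X):
    k,dc,R,t=K(n); return cv2.projectPoints(np.atleast_2d(X).astype(float),cv2.Rodrigues(R)[0],t,k,dc)[0][:,0]
def ray(n,uv):
    k,dc,R,t=K(n); p=cv2.undistortPoints(np.array(uv,float).reshape(-1,1,2),k,dc)[:,0]
    return -R.T@t, np.c_[p,np.ones(len(p))]@R
def onplane(n,uv,z):
    o,r=ray(n,uv); return o+r*((z-o[2])/r[:,2])[:,None]
E
python3 - <<'E'
from h import *
s=cv2.imread('pics/side0.png');t=cv2.imread('pics/top0.png')
a=cv2.resize(s[140:200,170:260],None,fx=6,fy=6,interpolation=cv2.INTER_CUBIC)
b=cv2.resize(t[165:245,130:210],None,fx=5,fy=5,interpolation=cv2.INTER_CUBIC)
cv2.imwrite('pics/c1.png',a);cv2.imwrite('pics/c2.png',b)
a=cv2.resize(s[220:290,220:340],None,fx=6,fy=6,interpolation=cv2.INTER_CUBIC);cv2.imwrite('pics/c3.png',a)
b=cv2.resize(t[160:260,315:385],None,fx=5,fy=5,interpolation=cv2.INTER_CUBIC);cv2.imwrite('pics/c4.png',b)
for n,im in (('side',s),('top',t)):
    C=cloud(n,np.load(n+'0.npy')); hsv=cv2.cvtColor(im,cv2.COLOR_BGR2HSV)
    for c,(lo,hi) in dict(orange=((8,150,120),(20,255,255)),blue=((100,150,60),(118,255,255)),red=((0,150,90),(4,255,255)),pink=((160,80,80),(175,255,255))).items():
        m=cv2.inRange(hsv,lo,hi); k,l,st,ce=cv2.connectedComponentsWithStats(m)
        for i in range(1,k):
            if st[i,4]>=8:
                q=C[l==i]; print(n,c,st[i],ce[i].round(1),np.median(q,0).round(3),q[:,2].max().round(3))
E
```

```text
side orange [232 160   7   4  16] [235.  161.3] [0.551 0.19  0.065] 0.069
side orange [236 166   3   8  10] [237.7 170.2] [0.559 0.19  0.035] 0.048
side orange [204 169   9  16  87] [206.8 176.1] [0.454 0.167 0.052] 0.684
side blue [256 148  44  26 441] [279.  162.7] [0.692 0.185 0.026] 0.049
side blue [214 151   7  13  38] [217.8 156.3] [0.529 0.274 0.051] 0.068
side blue [330 157  11  10  50] [335.1 161.4] [0.776 0.008 0.096] 0.684
side blue [187 159   8  16 107] [190.4 166.6] [0.433 0.249 0.047] 0.067
side blue [356 179   7   6  35] [359.  181.5] [ 0.767 -0.113  0.097] 0.103
side red [341 165   5   6  14] [342.9 167.6] [ 0.773 -0.029  0.096] 0.103
side red [460 230   4   6  12] [461.2 232.5] [ 0.775 -0.444  0.139] 0.142
side red [458 230  21  18 207] [468.1 239.7] [ 0.775 -0.464  0.135] 0.142
side red [472 231   5   3  11] [473.5 232.3] [ 0.798 -0.455  0.14 ] 0.141
side red [315 239   5   6  17] [316.7 240.6] [ 0.551 -0.267  0.076] 0.08
side red [385 313   5   4  15] [386.8 314.3] [ 0.592 -0.468  0.018] 0.019
side pink [278 175  17  34 393] [285.8 191.8] [0.618 0.004 0.044] 0.684

[... 164 characters left out ...]
  3   4  11] [244.1  85.4] [0.78  0.036 0.1  ] 0.103
top blue [255  84   3   5  12] [255.9  85.8] [0.777 0.007 0.099] 0.102
top blue [301  87   4   4  14] [302.5  88.5] [ 0.769 -0.103  0.1  ] 0.103
top blue [145 139   7   2   9] [147.9 139.4] [0.666 0.284 0.029] 0.033
top blue [139 189  10   6  40] [143.  191.9] [0.529 0.284 0.063] 1.117
top blue [149 227  10   8  57] [153.5 230.7] [0.434 0.259 0.063] 0.069
top red [443  72  15  15 145] [449.3  79.1] [ 0.781 -0.446  0.138] 0.145
top red [266  85   4   4  16] [267.5  86.5] [ 0.774 -0.02   0.099] 1.117
top red [357 175  13   7  47] [363.  177.9] [ 0.556 -0.246  0.077] 0.082
top pink [228 132  38  35 453] [246.  149.1] [0.634 0.033 0.051] 1.117
```

View pics/c1.png

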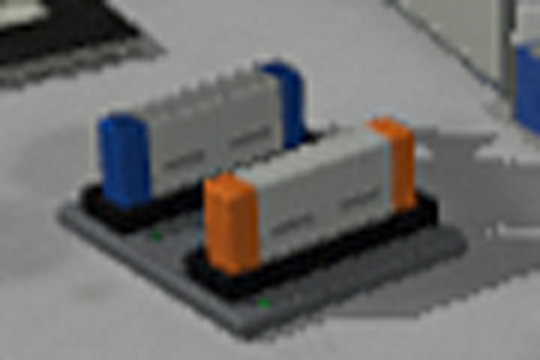

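View pics/c2.png

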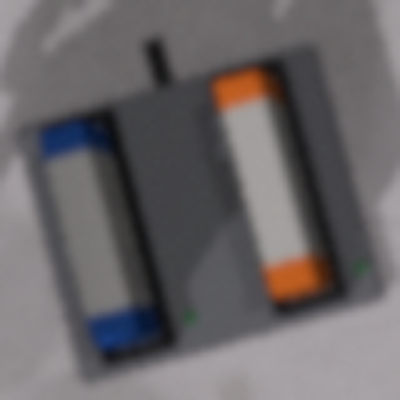

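View pics/c3.png

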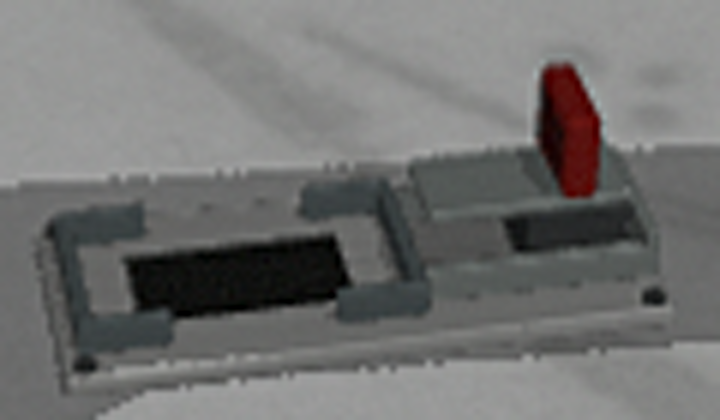

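View pics/c4.png

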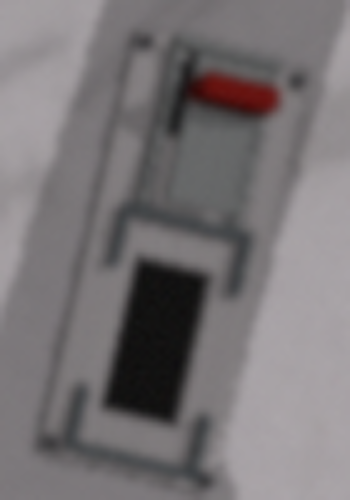

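The crops confirm the target. The orange-ended logger is at side (222,172) and top (183,203); blue is beside it, and the pink block is separate and lies elsewhere. The faces towards the side camera (world −y) show only slits, so the screens face world +y.

Next I'll measure precisely, triangulating from both views.

```bash
cat >> h.py <<'E'
def tri(us,ut):
    A=[];b=[]
    for n,uv in(('side',us),('top',ut)):
        o,r=ray(n,[uv]); r=r[0]/np.linalg.norm(r[0]); P=np.eye(3)-np.outer(r,r); A.append(P);b.append(P@o)
    A=np.vstack(A);b=np.hstack(b); x,res,_,_=np.linalg.lstsq(A,b,rcond=None); return x,np.sqrt(res/1)
E
python3 - <<'E'
from h import *
s=cv2.imread('pics/side0.png');t=cv2.imread('pics/top0.png')
# black felt
cs={}
for n,im,box in(('side',s,(232,252,290,285)),('top',t,(325,200,370,255))):
    g=cv2.cvtColor(im,cv2.COLOR_BGR2GRAY); x0,y0,x1,y1=box
    m=np.zeros_like(g); m[y0:y1,x0:x1]=(g[y0:y1,x0:x1]<45)
    k,l,st,ce=cv2.connectedComponentsWithStats(m); i=1+np.argmax(st[1:,4])
    v,u=np.nonzero(l==i); P=onplane(n,np.c_[u,v],.010)
    r=cv2.minAreaRect((P[:,:2]*1000).astype(np.float32)); print(n,st[i],ce[i],'mean',P.mean(0).round(4),'minrect',np.round(r[0],1),np.round(r[1],1),round(r[2],1)); cs[n]=ce[i]
    w,V=np.linalg.eigh(np.cov(P[:,:2].T)); print('ang',np.degrees(np.arctan2(V[1,1],V[0,1])))
print('felt tri',tri(cs['side'],cs['top']))
# depth clouds: cradle, rack, loggers
for n in('side','top'):
    C=cloud(n,np.load(n+'0.npy')); 
    def reg(name,x0,x1,y0,y1,z0,z1):
        q=C[(C[...,0]>x0)&(C[...,0]<x1)&(C[...,1]>y0)&(C[...,1]<y1)&(C[...,2]>z0)&(C[...,2]<z1)]
        if len(q)<10: print(n,name,len(q));return
        r=cv2.minAreaRect((q[:,:2]*1000).astype(np.float32)); print(n,name,len(q),'z',np.median(q[:,2]).round(4),np.round(r[0],1),np.round(r[1],1),round(r[2],1), 'mean',q.mean(0).round(4))
    reg('orange top',.43,.60,.13,.225,.055,.08)
    reg('blue top',.40,.56,.23,.33,.055,.08)
    reg('grip top',.5,.6,-.32,-.2,.070,.09)
    reg('cradle lips',.33,.6,-.32,-.12,.019,.032)
    reg('tongue',.33,.6,-.32,-.12,.036,.05)
    reg('bench',.3,.6,-.1,.1,-.02,.02)
E
```

```text
side [241 259  38  14 360] [259.37777778 265.86388889] mean [ 0.4389 -0.2174  0.01  ] minrect [ 438.7 -217.8] [37.  78.8] 76.0
ang 164.85943609419172
top [337 213  19  31 395] [345.76455696 227.7443038 ] mean [ 0.4382 -0.2153  0.01  ] minrect [ 438.4 -215.3] [34.3 73.3] 75.3
ang 165.4524052846705
felt tri (array([ 0.43882314, -0.21578396,  0.00874257]), array([0.00099016]))
side orange top 238 z 0.0639 [505.  182.6] [111.7  29.7] 17.1 mean [0.5026 0.1786 0.0629]
side blue top 220 z 0.0642 [479.8 269.3] [111.7  30.6] 16.2 mean [0.4778 0.2649 0.0631]
side grip top 89 z 0.0781 [ 554.6 -251.3] [41.8 13.3] 75.8 mean [ 0.5536 -0.2537  0.0773]
side cradle lips 554 z 0.0243 [ 480.3 -230.6] [ 70.8 216.3] 75.9 mean [ 0.4847 -0.2416  0.0242]
side tongue 352 z 0.0436 [ 538.2 -246.3] [41.2 75.8] 75.4 mean [ 0.5341 -0.2496  0.0433]
side bench 4932 z 0.0027 [450.  -0.] [299.9 199.8] 0.0 mean [ 0.4437 -0.0064  0.0028]
top orange top 451 z 0.0633 [505.2 186.4] [110.   24.5] 15.9 mean [0.5056 0.1858 0.0632]
top blue top 462 z 0.0634 [481.8 273.6] [108.2  25.4] 16.1 mean [0.4815 0.2729 0.0633]
top grip top 93 z 0.0766 [ 555.8 -246. ] [38.3 14.9] 77.7 mean [ 0.5559 -0.2457  0.0764]
top cradle lips 422 z 0.0232 [ 480.7 -226.5] [ 70.1 214.2] 75.3 mean [ 0.4896 -0.226   0.0237]
top tongue 363 z 0.0422 [ 538.8 -242.3] [39.9 76.7] 77.9 mean [ 0.5333 -0.2395  0.0421]
top bench 9310 z 0.001 [450.   0.] [299.9 200. ] 0.0 mean [4.486e-01 1.000e-04 1.000e-03]
```

```bash
cat > ov.py <<'E'
from h import *
import sys
px,py,a,lk,tag=float(sys.argv[1]),float(sys.argv[2]),np.radians(float(sys.argv[3])),float(sys.argv[4]),sys.argv[5]
def W(x,y,z): return [px+x*np.cos(a)-y*np.sin(a),py+x*np.sin(a)+y*np.cos(a),z]
def box(x0,x1,y0,y1,z): return [W(x0,y0,z),W(x1,y0,z),W(x1,y1,z),W(x0,y1,z)]
B=[(box(-.07,.154,-.046,.046,.010),(0,255,255)),(box(-.064,.064,-.034,.034,.024),(0,255,0)),(box(-.058,.058,-.029,.029,.024),(255,255,0)),
 (box(.119-lk,.133-lk,-.02,.02,.078),(255,0,255)),(box(.07-lk,.119-lk,-.018,.018,.043),(255,100,0))]
for n,(x0,y0,w,h),f in(('side',(215,215,130,75),6),('top',(315,160,75,105),5)):
    im=cv2.imread(f'pics/{n}0.png'); im=cv2.resize(im[y0:y0+h,x0:x0+w],None,fx=f,fy=f,interpolation=cv2.INTER_CUBIC)
    for P,c in B:
        q=((proj(n,P)-[x0,y0]+.5)*f-.5).round().astype(np.int32); cv2.polylines(im,[q.reshape(-1,1,2)],True,c,1)
    cv2.imwrite(f'pics/ov_{n}_{tag}.png',im)
E
python3 ov.py .4386 -.2165 -14.5 0 a
```

```text
(no output)
```

View pics/ov_side_a.png

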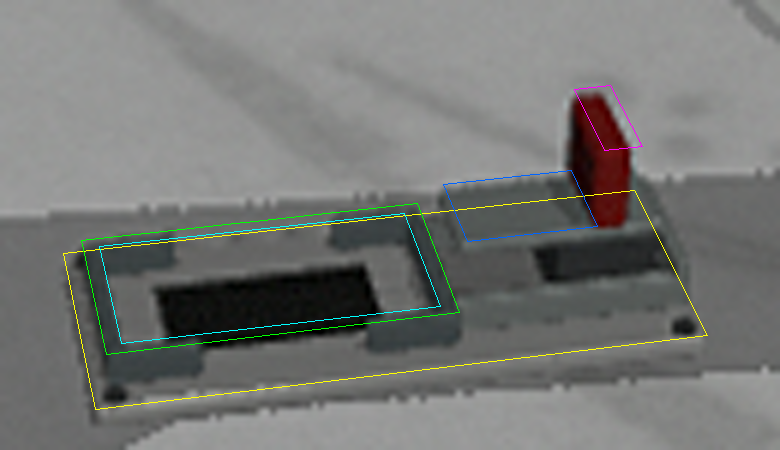

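View pics/ov_top_a.png

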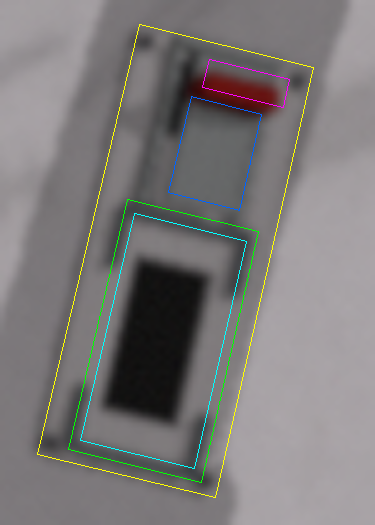

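Run:
```python
from h import *
a=np.radians(-14.5); px,py=.4386,-.2165
for n in('top','side'):
    C=cloud(n,np.load(n+'0.npy')); dx=C[...,0]-px; dy=C[...,1]-py
    x=dx*np.cos(a)+dy*np.sin(a); y=-dx*np.sin(a)+dy*np.cos(a); z=C[...,2]
    m=(abs(x)<.2)&(abs(y)<.1)&(z<.1)
    # top-down map 4mm grid
    print(n)
    for nm,mm in(('x-profile |y|<16',m&(abs(y)<.016)),('x-prof y 29..34',m&(y>.029)&(y<.034)),('x-prof y -29..-34',m&(y<-.029)&(y>-.034)),('x-prof y40..45',m&(y>.038)&(y<.045))):
        print(nm,' '.join(f'{xx*1000:.0f}:{np.median(z[mm&(abs(x-xx)<.002)])*1000:.0f}' for xx in np.arange(-.084,.172,.004) if (mm&(abs(x-xx)<.002)).any()))
    for nm,mm in(('y-prof x -55..-35',m&(x>-.055)&(x<-.035)),('y-prof x 0..25',m&(x>0)&(x<.025)),('y-prof end wall',m&(x>-.065)&(x<-.058))):
        print(nm,' '.join(f'{xx*1000:.0f}:{np.median(z[mm&(abs(y-xx)<.0015)])*1000:.0f}' for xx in np.arange(-.06,.061,.003) if (mm&(abs(y-xx)<.0015)).any()))
```

```text
top
x-profile |y|<16 -84:1 -80:2 -76:1 -72:2 -68:7 -64:20 -60:24 -56:9 -52:9 -48:9 -44:8 -40:10 -36:10 -32:10 -28:8 -24:11 -20:9 -16:10 -12:9 -8:10 -4:9 0:9 4:9 8:10 12:10 16:10 20:10 24:10 28:10 32:10 36:10 40:10 44:9 48:9 52:10 56:9 60:23 64:20 68:42 72:43 76:43 80:41 84:42 88:42 92:43 96:41 100:43 104:42 108:42 112:43 116:73 120:77 124:77 128:76 132:42 136:43 140:41 144:24 148:29 152:30 156:0 160:-0 164:0 168:1
x-prof y 29..34 -84:0 -80:2 -76:1 -72:0 -68:9 -64:11 -60:22 -56:23 -52:22 -48:24 -44:24 -40:20 -36:24 -32:27 -28:8 -24:12 -20:10 -16:9 -12:11 -8:12 -4:10 0:10 4:13 8:11 12:12 16:11 20:10 24:9 28:10 32:22 36:21 40:24 44:23 48:24 52:23 56:22 60:24 64:10 68:8 72:10 76:11 80:12 84:9 88:8 92:8 96:9 100:12 104:8 108:10 112:10 116:7 120:8 124:10 128:10 132:11 136:9 140:9 144:9 148:10 152:8 156:2 160:1 164:2 168:1
x-prof y -29..-34 -84:-1 -80:0 -76:-0 -72:1 -68:7 -64:16 -60:24 -56:23 -52:19 -48:22 -44:24 -40:20 -36:20 -32:25 -28:10 -24:10 -20:7 -16:9 -12:10 -8:10 -4:11 0:11 4:9 8:8 12:7 16:10 20:10 24:8 28:10 32:23 36:24 40:23 44:19 48:23 52:22 56:22 60:23 64:22 68:8 72:7 76:9 80:8
[... 2520 characters left out ...]
4:10 28:12 32:11 168:3
y-prof x -55..-35 -60:2 -57:2 -54:2 -51:3 -48:6 -45:9 -42:11 -39:11 -36:18 -33:21 -30:23 -15:14 -12:11 -9:12 -6:11 -3:10 0:11 3:11 6:11 9:11 12:11 15:11 18:11 21:11 24:14 27:19 30:17 33:25 60:4
y-prof x 0..25 -60:2 -57:2 -54:2 -51:3 -48:8 -45:9 -42:11 -39:11 -36:11 -33:11 -30:11 -27:11 -24:11 -21:11 -18:12 -15:11 -12:12 -9:12 -6:11 -3:12 0:12 3:12 6:11 9:12 12:12 15:11 18:12 21:12 24:12 27:11 30:11 33:10 36:11 39:11 42:10 45:10 54:3 57:2 60:3
y-prof end wall -60:2 -57:3 -54:2 -51:2 -48:7 -45:9 -42:14 -39:14 -36:22 -33:13 -30:22 -27:24 -24:24 -21:25 -18:19 -15:21 -12:18 -9:25 -6:24 -3:23 0:24 3:23 6:26 9:25 12:25 15:18 18:23 21:23 24:26 27:26 30:26 36:10 42:10 57:3 60:4
```

The depth profile matches the cradle model. The pocket is at (0.4388, −0.2165), x axis at −14.6°, floor at about 10 mm, lips at 24 mm. The lock is about 4 mm from drawn back. The orange logger's top centre is at (0.5045, 0.1855), z 0.064, long axis at 16.3°. I'll write a helper that works out deltas in tool axes.

```bash
cat > d.py <<'E'
# usage: d.py x y z yaw(tool x, deg) [tilt about tool y deg, applied after]
from h import *; import sys
from scipy.spatial.transform import Rotation as Ro
o=bot.get_obs(); R=Ro.from_quat(o['tool_rot']); p=o['eef_pos']
X,Y,Z,yaw=map(float,sys.argv[1:5]); tl=float(sys.argv[5]) if len(sys.argv)>5 else 0
T=Ro.from_euler('z',yaw,degrees=True)*Ro.from_euler('x',180,degrees=True)*Ro.from_euler('y',tl,degrees=True)
rv=(R.inv()*T).as_rotvec(); d=np.array([X,Y,Z])-p
print('clock',o['clock'],'pos',p.round(4),'yaw',np.degrees(np.arctan2(*R.as_matrix()[1::-1,0])).round(2),'toolz',R.as_matrix()[:,2].round(3),'j',o['joint_pos'].round(2),'F',o['ft_force'].round(1),'w',round(o['grip_width'],4))
print('turn units',(rv/np.pi).round(4),'rows',np.linalg.norm(rv)/np.radians(8.59))
print('shift units (current tool axes)',(R.inv().apply(d)/.025).round(3))
print('shift units (after turn)',(T.inv().apply(d)/.025).round(3))
E
python3 d.py .5045 .1855 .12 106.3
```

```text
clock 0.1 pos [0.2017 0.4568 0.2079] yaw 66.18 toolz [-0.001 -0.002 -1.   ] j [ 1.16  0.24  0.    1.34 -0.    1.57] F [-0.3  0.5 -0.4] w 0.0852
turn units [-2.000e-04  6.000e-04 -2.229e-01] rows 4.671085941049942
shift units (current tool axes) [-5.03  15.463  3.526]
shift units (after turn) [-13.817   8.578   3.516]
```

```bash
python3 -m inch '[[0,0,0,0,0,-0.0446,-1],[0,0,0,0,0,-0.0446,-1],[0,0,0,0,0,-0.0446,-1],[0,0,0,0,0,-0.0446,-1],[0,0,0,0,0,-0.0446,-1],[-0.9,0.55,0,0,0,0,-1],[-0.9,0.55,0,0,0,0,-1],[-0.9,0.55,0,0,0,0,-1]]'; python3 d.py .5045 .1855 .12 106.3
```

```text
clock: 0.9
eef_pos: [0.2607, 0.4033, 0.2081]
tool_rot: [0.599, 0.801, -0.001, 0.0]
ft_force: [0.3, 0.7, 0.4]
grip_width: 0.0852
clock 0.9 pos [0.2607 0.4033 0.2081] yaw 106.37 toolz [-0.001 -0.001 -1.   ] j [ 1.    0.2  -0.04  1.32 -0.    0.71] F [0.3 0.7 0.4] w 0.0852
turn units [-0.0003  0.0003  0.0004] rows 0.011837363189908474
shift units (current tool axes) [-11.106   6.904   3.528]
shift units (after turn) [-11.101   6.914   3.525]
```

```bash
python3 -m inch '[[-0.95,0.59,0,0,0,0,-1],[-0.95,0.59,0,0,0,0,-1],[-0.95,0.59,0,0,0,0,-1],[-0.95,0.59,0,0,0,0,-1],[-0.95,0.59,0,0,0,0,-1],[-0.95,0.59,0,0,0,0,-1],[-0.95,0.59,0,0,0,0,-1],[-0.95,0.59,0,0,0,0,-1]]'; python3 -m inch '[[-0.9,0.55,0.3,0,0,0,-1],[-0.9,0.55,0.4,0,0,0,-1],[-0.8,0.5,0.4,0,0,0,-1],[-0.7,0.45,0.6,0,0,0,-1],[-0.2,0.15,0.8,0,0,0,-1],[0,0,0.5,0,0,0,-1],[0,0,0.3,0,0,0,-1],[0,0,0.2,0,0,0,-1]]'; python3 d.py .5045 .1855 .034 106.3
```

```text
clock: 1.7
eef_pos: [0.4276, 0.254, 0.2082]
tool_rot: [0.6, 0.8, -0.0, -0.0]
ft_force: [-0.4, 1.2, -0.5]
grip_width: 0.0854
clock: 2.5
eef_pos: [0.5037, 0.1867, 0.1205]
tool_rot: [0.599, 0.801, -0.001, -0.0]
ft_force: [-0.1, -0.4, -0.4]
grip_width: 0.0852
clock 2.5 pos [0.5037 0.1867 0.1205] yaw 106.36 toolz [-0.001 -0.    -1.   ] j [ 0.35  0.37 -0.05  1.15  0.    0.07] F [-0.1 -0.4 -0.4] w 0.0852
turn units [-0.0004 -0.      0.0003] rows 0.011041847714731916
shift units (current tool axes) [-0.056  0.021  3.46 ]
shift units (after turn) [-0.056  0.016  3.46 ]
```

```bash
python3 -m inch '[[-0.05,0.02,0.6,0,0,0,-1],[0,0,0.6,0,0,0,-1],[0,0,0.6,0,0,0,-1],[0,0,0.4,0,0,0,-1],[0,0,0.3,0,0,0,-1],[0,0,0,0,0,0,-1],[0,0,0,0,0,0,-1],[0,0,0,0,0,0,-1]]'
python3 - <<'E'
from h import *
s,_=bot.camera('side');t,_=bot.camera('top')
a=cv2.resize(s[110:200,170:270],None,fx=4,fy=4,interpolation=cv2.INTER_CUBIC)
b=cv2.resize(t[160:250,130:220],None,fx=4,fy=4,interpolation=cv2.INTER_CUBIC)
cv2.imwrite('pics/g1.png',np.hstack([a,b]))
E
```

```text
clock: 3.3
eef_pos: [0.506, 0.1857, 0.0595]
tool_rot: [0.6, 0.8, 0.001, 0.0]
ft_force: [-0.1, 0.1, -0.0]
grip_width: 0.0857
```

View pics/g1.png

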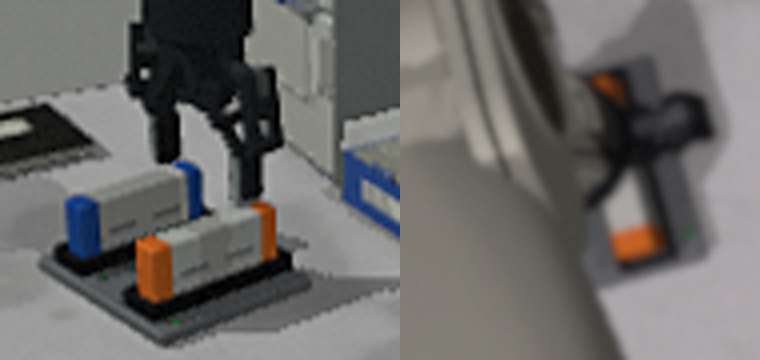

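The side view shows the fingers straddling the orange logger (orange at about (205,250) in the crop), with blue clear of the left finger. I'll go down and grip.

```bash
python3 -m inch '[[0,0,0.4,0,0,0,-1],[0,0,0.4,0,0,0,-1],[0,0,0.2,0,0,0,-1],[0,0,0,0,0,0,0.0],[0,0,0,0,0,0,0.3],[0,0,0,0,0,0,0.6],[0,0,0,0,0,0,0.8],[0,0,0,0,0,0,1]]';  python3 -m inch '[[0,0,0,0,0,0,1],[0,0,0,0,0,0,1],[0,0,0,0,0,0,1],[0,0,0,0,0,0,1],[0,0,-0.2,0,0,0,1],[0,0,-0.3,0,0,0,1],[0,0,-0.3,0,0,0,1],[0,0,0,0,0,0,1]]'; python3 d.py .42 .0 .15 0
```

```text
clock: 4.2
eef_pos: [0.5059, 0.1856, 0.0344]
tool_rot: [0.6, 0.8, 0.001, 0.0]
ft_force: [0.4, -0.9, 2.2]
grip_width: 0.022
clock: 5.0
eef_pos: [0.5062, 0.1858, 0.0549]
tool_rot: [0.6, 0.8, 0.001, 0.001]
ft_force: [1.5, 0.2, -0.7]
grip_width: 0.0219
clock 5.0 pos [0.5062 0.1858 0.0549] yaw 106.32 toolz [ 0.002  0.001 -1.   ] j [ 0.35  0.43 -0.15  0.99  0.    0.07] F [ 1.5  0.2 -0.7] w 0.0219
turn units [ 4.000e-04 -7.000e-04  5.907e-01] rows 12.377384827429664
shift units (current tool axes) [-6.163 -5.388 -3.816]
shift units (after turn) [-3.446  7.432 -3.803]
```

```bash
python3 -m inch '[[0,0,-0.6,0,0,0,1],[0,0,-0.8,0,0,0,1],[0,0,-0.8,0,0,0,1],[0,0,-0.8,0,0,0,1],[0,0,-0.8,0,0,0,1],[0,0,0,0,0,0,1],[0,0,0,0,0,0,1],[0,0,0,0,0,0,1]]'
python3 - <<'E'
from h import *
s,_=bot.camera('side')
cv2.imwrite('pics/g2.png',cv2.resize(s[60:200,150:300],None,fx=4,fy=4,interpolation=cv2.INTER_CUBIC))
E
```

```text
clock: 5.8
eef_pos: [0.5044, 0.1851, 0.1472]
tool_rot: [0.6, 0.8, -0.001, -0.001]
ft_force: [0.1, -0.5, -1.4]
grip_width: 0.0216
```

View pics/g2.png

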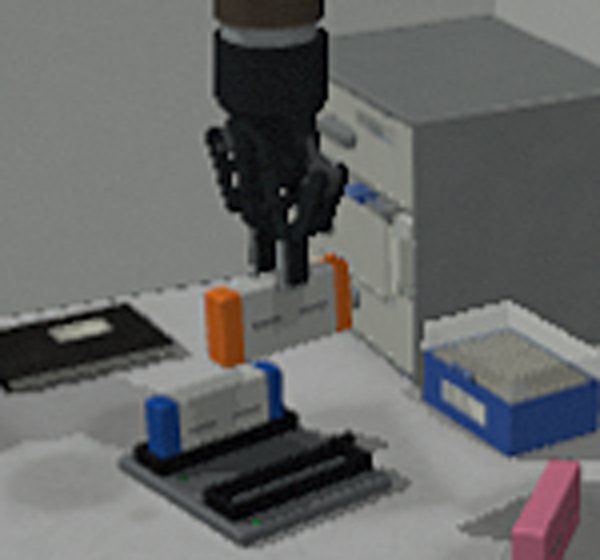

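The orange logger is held upright and level, blue is still standing, and the rack slot is empty. Next: turn, carry to a free patch near (0.46, 0), and tilt.

```bash
python3 -m inch '[[0,0,0,0,0,0.0454,1],[0,0,0,0,0,0.0454,1],[0,0,0,0,0,0.0454,1],[0,0,0,0,0,0.0454,1],[0,0,0,0,0,0.0454,1],[0,0,0,0,0,0.0454,1],[0,0,0,0,0,0.0454,1],[0,0,0,0,0,0.0454,1]]'; python3 -m inch '[[0,0,0,0,0,0.0454,1],[0,0,0,0,0,0.0454,1],[0,0,0,0,0,0.0454,1],[0,0,0,0,0,0.0454,1],[0,0,0,0,0,0.0454,1],[-0.2,0.8,0,0,0,0,1],[-0.2,0.9,0,0,0,0,1],[-0.2,0.9,0,0,0,0,1]]'; python3 d.py .46 .0 .15 0
```

```text
clock: 6.65
eef_pos: [0.5045, 0.1851, 0.1473]
tool_rot: [0.938, 0.347, -0.001, 0.0]
ft_force: [-0.1, 0.1, -0.7]
grip_width: 0.0219
clock: 7.45
eef_pos: [0.4893, 0.1197, 0.1473]
tool_rot: [1.0, 0.001, -0.001, 0.0]
ft_force: [0.6, -0.4, -0.4]
grip_width: 0.0218
clock 7.45 pos [0.4893 0.1197 0.1473] yaw 0.13 toolz [-0.003 -0.001 -1.   ] j [ 0.24  0.29 -0.1   1.19 -0.    1.81] F [ 0.6 -0.4 -0.4] w 0.0218
turn units [0.0002 0.0008 0.0007] rows 0.023010100900955302
shift units (current tool axes) [-1.185  4.786 -0.103]
shift units (after turn) [-1.174  4.788 -0.109]
```

```bash
python3 -m inch '[[-0.2,0.9,0,0,0,0,1],[-0.2,0.9,0,0,0,0,1],[-0.2,0.9,0,0,0,0,1],[-0.2,0.9,0,0,0,0,1],[-0.2,0.8,0,0,0,0,1],[-0.1,0.4,0,0,0,0,1],[0,0,0,0,0.04,0,1],[0,0,0,0,0.04,0,1]]';python3 d.py .46 .0 .15 0 40
```

```text
clock: 8.25
eef_pos: [0.4641, 0.0002, 0.1478]
tool_rot: [0.992, 0.0, 0.127, -0.0]
ft_force: [1.1, 0.7, -1.2]
grip_width: 0.0219
clock 8.25 pos [4.641e-01 2.000e-04 1.478e-01] yaw 0.03 toolz [ 0.251  0.001 -0.968] j [ 0.    0.01 -0.47  0.84  0.    1.57] F [ 1.1  0.7 -1.2] w 0.0219
turn units [-2.000e-04  1.413e-01  1.000e-04] rows 2.9613944179946614
shift units (current tool axes) [-0.137  0.008 -0.126]
shift units (after turn) [-0.07   0.008 -0.172]
```

```bash
python3 -m inch '[[0,0,0,0,0.0353,0,1],[0,0,0,0,0.0353,0,1],[0,0,0,0,0.0353,0,1],[0,0,0,0,0.0353,0,1],[0,0,0,0,0,0,1],[0,0,0,0,0,0,1],[0,0,0,0,0,0,1],[0,0,0,0,0,0,1]]';python3 d.py .46 .0 .029 0 40;  python3 - <<'E'
from h import *
s,_=bot.camera('side')
cv2.imwrite('pics/g3.png',cv2.resize(s[90:270,150:350],None,fx=4,fy=3.3,interpolation=cv2.INTER_CUBIC))
E
```

```text
clock: 9.05
eef_pos: [0.4664, 0.0005, 0.1515]
tool_rot: [0.94, 0.001, 0.342, -0.0]
ft_force: [-0.1, -0.2, -1.6]
grip_width: 0.0221
clock 9.05 pos [0.4664 0.0005 0.1515] yaw 0.09 toolz [ 0.643  0.001 -0.766] j [ 0.   -0.24 -0.92  0.19  0.    1.57] F [-0.1 -0.2 -1.6] w 0.0221
turn units [-0.0003 -0.      0.0004] rows 0.01061611925622353
shift units (current tool axes) [-3.348  0.018  3.589]
shift units (after turn) [-3.347  0.018  3.589]
```

View pics/g3.png

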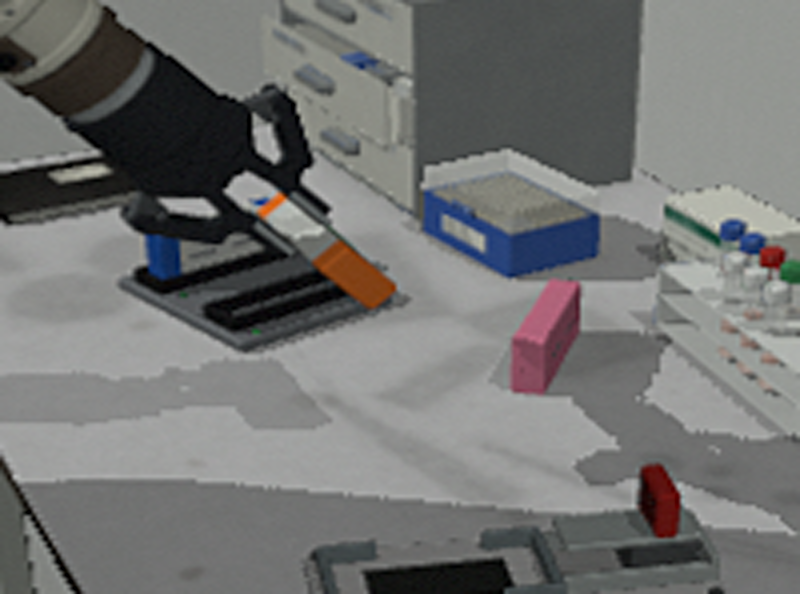

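The logger is tilted 40° and held firmly, with its screen side turned upward. I'll lower it to just above the bench.

```bash
python3 -m inch '[[-0.45,0,0.54,0,0,0,1],[-0.45,0,0.54,0,0,0,1],[-0.45,0,0.54,0,0,0,1],[-0.45,0,0.54,0,0,0,1],[-0.45,0,0.54,0,0,0,1],[-0.45,0,0.53,0,0,0,1],[-0.3,0,0.35,0,0,0,1],[0,0,0,0,0,0,1]]';python3 d.py .466 .0 .026 0 40;  python3 - <<'E'
from h import *
s,_=bot.camera('side')
cv2.imwrite('pics/g4.png',cv2.resize(s[120:240,170:320],None,fx=5,fy=5,interpolation=cv2.INTER_CUBIC))
E
```

```text
clock: 9.9
eef_pos: [0.4744, 0.0004, 0.0381]
tool_rot: [0.943, 0.001, 0.333, -0.0]
ft_force: [0.8, -0.7, -1.1]
grip_width: 0.0219
clock 9.9 pos [4.744e-01 4.000e-04 3.810e-02] yaw 0.08 toolz [ 0.629  0.001 -0.778] j [ 0.    0.11 -1.08 -0.3   0.    1.57] F [ 0.8 -0.7 -1.1] w 0.0219
turn units [-0.0003  0.0059  0.0003] rows 0.12350425643993984
shift units (current tool axes) [-0.567  0.014  0.165]
shift units (after turn) [-0.57   0.015  0.154]
```

View pics/g4.png

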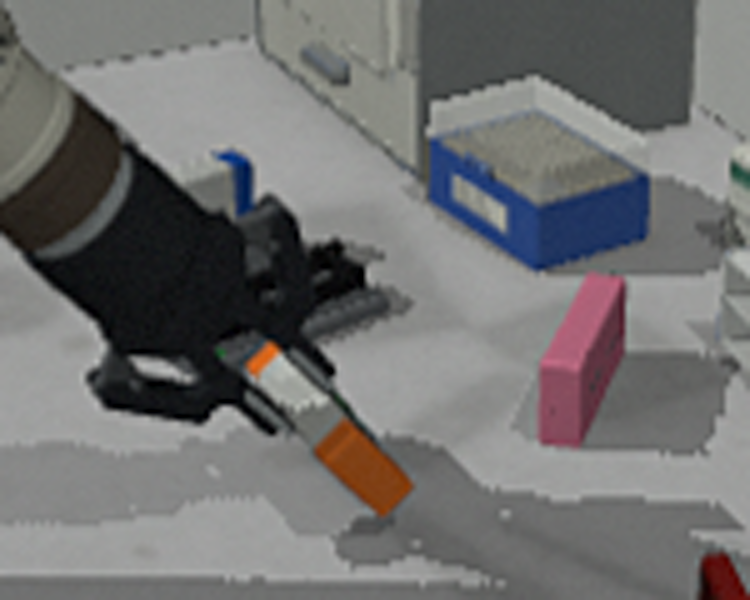

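Joint 3 is at its limit, so I'll shift outward before going lower.

```bash
python3 -m inch '[[0.31,0,0.25,0,0,0,1],[0.31,0,0.25,0,0,0,1],[0.31,0,0.25,0,0,0,1],[0.31,0,0.25,0,0,0,1],[0,0,0,0,0,0,1],[0,0,0,0,0,0,1],[0,0,0,0,0,0,1],[0,0,0,0,0,0,1]]';python3 d.py .51 .0 .026 0 40
```

```text
clock: 10.75
eef_pos: [0.512, 0.0004, 0.0386]
tool_rot: [0.943, 0.001, 0.334, -0.0]
ft_force: [0.0, -0.1, -0.9]
grip_width: 0.0219
clock 10.75 pos [5.12e-01 4.00e-04 3.86e-02] yaw 0.08 toolz [ 0.629  0.001 -0.777] j [ 0.    0.16 -1.   -0.27  0.    1.57] F [ 0.  -0.1 -0.9] w 0.0219
turn units [-0.0003  0.0057  0.0003] rows 0.12010275370962015
shift units (current tool axes) [-0.38   0.016  0.341]
shift units (after turn) [-0.386  0.016  0.334]
```

```bash
python3 -m inch '[[-0.1,0,0.12,0,0,0,1],[-0.1,0,0.12,0,0,0,1],[-0.09,0,0.11,0,0,0,1],[0,0,0,0,0,0,1],[0,0,0,0,0,0,1],[0,0,0,0,0,0,1],[0,0,0,0,0,0,1],[0,0,0,0,0,0,1]]';python3 d.py .51 .0 .026 0 40
```

```text
clock: 11.55
eef_pos: [0.5128, 0.0004, 0.0278]
tool_rot: [0.943, 0.001, 0.334, -0.0]
ft_force: [0.2, 0.3, -1.2]
grip_width: 0.0218
clock 11.55 pos [5.128e-01 4.000e-04 2.780e-02] yaw 0.08 toolz [ 0.63   0.001 -0.777] j [ 0.    0.2  -1.01 -0.33  0.    1.57] F [ 0.2  0.3 -1.2] w 0.0218
turn units [-0.0003  0.0053  0.0004] rows 0.11135817390721872
shift units (current tool axes) [-0.131  0.017 -0.015]
shift units (after turn) [-0.131  0.017 -0.017]
```

```bash
python3 -m inch '[[-0.04,0,0.05,0,0,0,1],[-0.02,0,0.02,0,0,0,1],[0,0,0,0,0,0,1],[0,0,0,0,0,0,0.25],[0,0,0,0,0,0,0.25],[0,0,0,0,0,0,0.25],[0,0,0,0,0,0,0.25],[0,0,0,0,0,0,0.25]]';python3 d.py .51 .0 .026 0 40;  python3 - <<'E'
from h import *
s,_=bot.camera('side')
cv2.imwrite('pics/g5.png',cv2.resize(s[120:240,190:340],None,fx=5,fy=5,interpolation=cv2.INTER_CUBIC))
E
```

```text
clock: 12.35
eef_pos: [0.5126, 0.0004, 0.0253]
tool_rot: [0.943, 0.001, 0.334, -0.0]
ft_force: [1.0, 0.7, 0.7]
grip_width: 0.0322
clock 12.35 pos [5.126e-01 4.000e-04 2.530e-02] yaw 0.08 toolz [ 0.63   0.001 -0.777] j [ 0.    0.21 -1.01 -0.34  0.    1.57] F [1.  0.7 0.7] w 0.0322
turn units [-0.0003  0.0054  0.0004] rows 0.1129511400877401
shift units (current tool axes) [-0.066  0.017 -0.087]
shift units (after turn) [-0.064  0.017 -0.088]
```

View pics/g5.png

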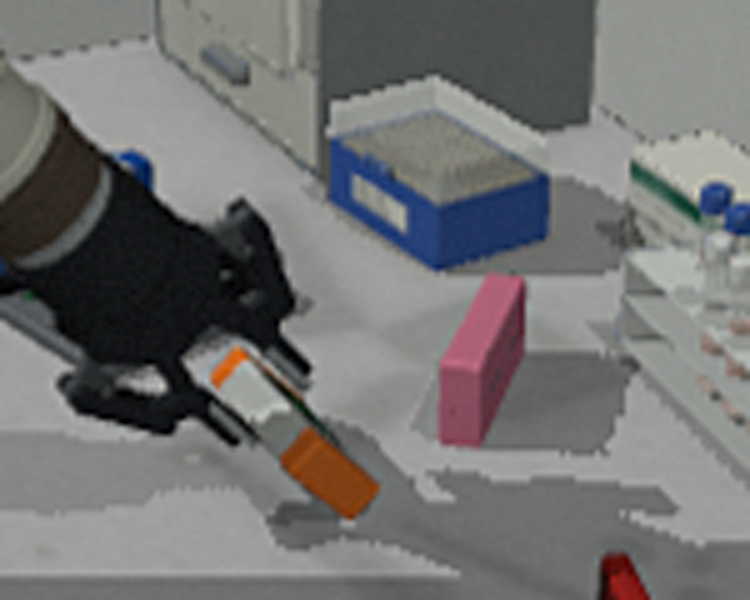

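The upper finger is free, a green screen edge shows on the top side, and the logger rests on the lower finger. I'll draw back along the tool axis.

```bash
python3 -m inch '[[0,0,-0.3,0,0,0,0.25],[0,0,-0.3,0,0,0,0.25],[0,0,-0.3,0,0,0,0.25],[0,0,-0.3,0,0,0,0.25],[0,0,-0.3,0,0,0,0.25],[0,0,-0.3,0,0,0,0.25],[0,0,-0.3,0,0,0,0.25],[0,0,0,0,0,0,0.25]]';python3 d.py .51 .0 .2 0 0;  python3 - <<'E'
from h import *
s,_=bot.camera('side')
cv2.imwrite('pics/g6.png',cv2.resize(s[120:240,190:340],None,fx=5,fy=5,interpolation=cv2.INTER_CUBIC))
E
```

```text
clock: 13.2
eef_pos: [0.4794, 0.0004, 0.0671]
tool_rot: [0.942, 0.001, 0.335, -0.0]
ft_force: [0.9, 0.1, 0.2]
grip_width: 0.032
clock 13.2 pos [4.794e-01 4.000e-04 6.710e-02] yaw 0.08 toolz [ 0.631  0.001 -0.776] j [ 0.    0.01 -1.03 -0.16  0.    1.57] F [0.9 0.1 0.2] w 0.032
turn units [-2.000e-04 -2.173e-01  4.000e-04] rows 4.553297044093726
shift units (current tool axes) [ 4.303  0.017 -3.352]
shift units (after turn) [ 1.224  0.015 -5.316]
```

View pics/g6.png

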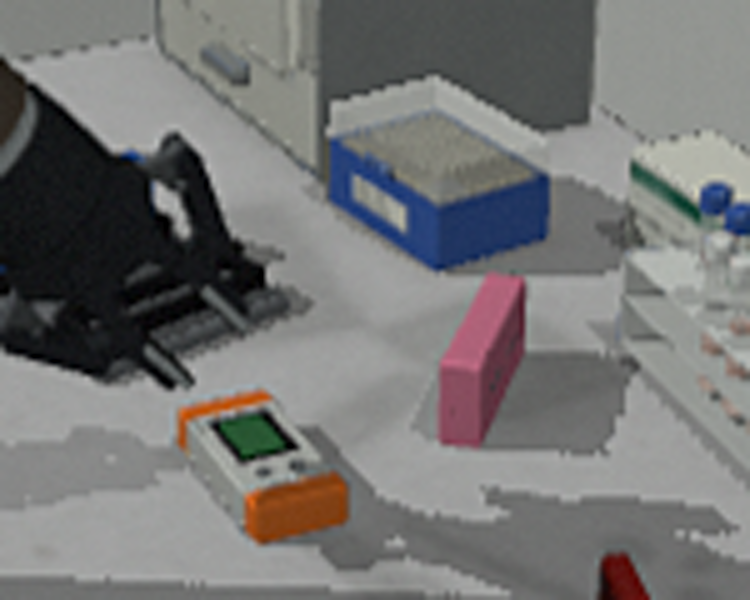

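The logger lies flat, screen up, with its green glass at crop (253,437), and the fingers are clear of it. I'll lift, straighten the tool and move aside for a clean view.

```bash
python3 -m inch '[[0.2,0,-0.7,0,0,0,0],[0.5,0,-0.7,0,0,0,-0.5],[0.5,0,-0.7,0,-0.0435,0,-1],[0.5,0,-0.7,0,-0.0435,0,-1],[0,0,-0.4,0,-0.0435,0,-1],[0,0.6,0,0,-0.0435,0,-1],[0,0.9,0,0,-0.0435,0,-1],[0,0.9,0,0,0,0,-1]]';python3 -m inch '[[0,0.9,0,0,0,0,-1],[0,0.9,0,0,0,0,-1],[0,0.9,0,0,0,0,-1],[0,0.9,0,0,0,0,-1],[0,0.9,0,0,0,0,-1],[0,0.9,0,0,0,0,-1],[0,0.5,0,0,0,0,-1],[0,0,0,0,0,0,-1]]'; python3 d.py .49 .0 .2 0 0;  python3 - <<'E'
from h import *
for n in('side','top'):
    im,d=bot.camera(n); cv2.imwrite(f'pics/{n}1.png',im); np.save(n+'1.npy',d)
    C=cloud(n,d)
    q=C[(C[...,0]>.38)&(C[...,0]<.6)&(C[...,1]>-.1)&(C[...,1]<.12)&(C[...,2]>.017)&(C[...,2]<.032)]
    r=cv2.minAreaRect((q[:,:2]*1000).astype(np.float32)); print(n,len(q),np.median(q[:,2]),np.round(r[0],1),np.round(r[1],1),r[2],q.mean(0).round(4))
E
```

```text
clock: 14.05
eef_pos: [0.4734, -0.0605, 0.1389]
tool_rot: [0.999, 0.001, 0.04, -0.0]
ft_force: [-0.2, 0.2, -0.3]
grip_width: 0.0857
clock: 14.85
eef_pos: [0.4694, -0.2084, 0.1394]
tool_rot: [0.999, -0.0, 0.042, -0.0]
ft_force: [-0.2, 0.1, -0.2]
grip_width: 0.0854
clock 14.85 pos [ 0.4694 -0.2084  0.1394] yaw -0.05 toolz [ 0.083  0.    -0.997] j [-0.44  0.25 -0.17  1.07  0.04  1.13] F [-0.2  0.1 -0.2] w 0.0854
turn units [-0.0001 -0.0265 -0.0003] rows 0.5546800876443461
shift units (current tool axes) [ 1.013 -8.336 -2.346]
shift units (after turn) [ 0.822 -8.334 -2.424]
side 535 0.025146647117833494 [531.5   0.6] [113.9 136.5] 89.3703384399414 [ 0.4908 -0.0058  0.0246]
top 927 0.023557327848003587 [532.    6.1] [107.7 135. ] 89.52136993408203 [0.4904 0.0065 0.0235]
```

View pics/top1.png

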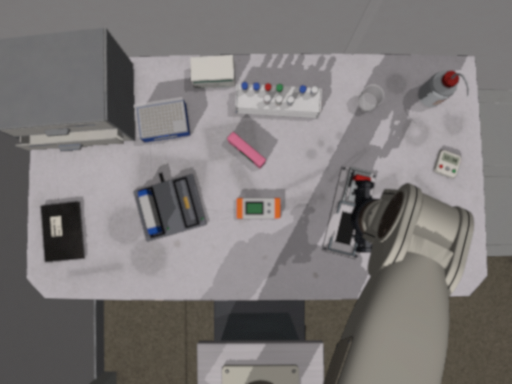

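The top view shows the orange logger flat at (258,208), screen up; blue is still in the rack at (148,212).

```bash
python3 - <<'E'
from h import *
for n in('side','top'):
    C=cloud(n,np.load(n+'1.npy')); im=cv2.imread(f'pics/{n}1.png')
    q=C[(C[...,0]>.40)&(C[...,0]<.545)&(C[...,1]>-.1)&(C[...,1]<.1)&(C[...,2]>.018)&(C[...,2]<.032)]
    r=cv2.minAreaRect((q[:,:2]*1000).astype(np.float32)); print(n,len(q),np.median(q[:,2]),np.round(r[0],1),np.round(r[1],1),r[2],q.mean(0).round(4))
    h=cv2.cvtColor(im,cv2.COLOR_BGR2HSV); m=cv2.inRange(h,(5,140,90),(20,255,255)); k,l,st,ce=cv2.connectedComponentsWithStats(m)
    for i in range(1,k):
        if st[i,4]>20: print(ce[i].round(1),onplane(n,[ce[i]],.024).round(4))
    k,dc,R,t=K(n)
E
python3 d.py .4907 .0045 .1 0 0
```

```text
side 503 0.02520580187382141 [489.4   1. ] [113.9  52.4] 89.43212890625 [ 0.4875 -0.0052  0.0248]
[233.1 201.5] [[0.4845 0.0458 0.024 ]]
[248.8 221.2] [[ 0.4829 -0.0603  0.024 ]]
top 915 0.023554565798869186 [489.7   6.6] [107.5  50.2] 89.52136993408203 [0.4895 0.0067 0.0235]
[239.  207.7] [[0.4906 0.0525 0.024 ]]
[277.  207.5] [[ 0.4903 -0.042   0.024 ]]
clock 14.95 pos [ 0.4692 -0.2067  0.1395] yaw 0.07 toolz [ 0.083  0.001 -0.997] j [-0.44  0.25 -0.18  1.07  0.04  1.13] F [-0.2  1.   1.1] w 0.0851
turn units [-0.0003 -0.0264  0.0004] rows 0.5523530116811054
shift units (current tool axes) [ 0.736 -8.446  1.654]
shift units (after turn) [ 0.86  -8.448  1.58 ]
```

Run:
```python
from h import *
im=cv2.imread('pics/top1.png'); C=cloud('top',np.load('top1.npy'))
cv2.imwrite('pics/base.png',cv2.resize(im[330:384,185:340],None,fx=5,fy=5,interpolation=cv2.INTER_CUBIC))
print(C[375,215:310:6].round(3)); 
s=cv2.imread('pics/side1.png');cv2.imwrite('pics/base_s.png',cv2.resize(s[120:384,0:130],None,fx=4,fy=2.2,interpolation=cv2.INTER_CUBIC))
```

```text
[[ 0.07   0.117  0.   ]
 [ 0.071  0.102  0.003]
 [ 0.073  0.086  0.008]
 [ 0.073  0.071  0.01 ]
 [ 0.074  0.056  0.013]
 [ 0.073  0.041  0.011]
 [ 0.075  0.026  0.014]
 [ 0.073  0.011  0.011]
 [ 0.074 -0.004  0.013]
 [ 0.075 -0.019  0.015]
 [ 0.074 -0.033  0.013]
 [ 0.073 -0.048  0.012]
 [ 0.073 -0.063  0.011]
 [ 0.072 -0.078  0.009]
 [ 0.068 -0.094 -0.002]
 [ 0.069 -0.109 -0.   ]]
```

View pics/base.png

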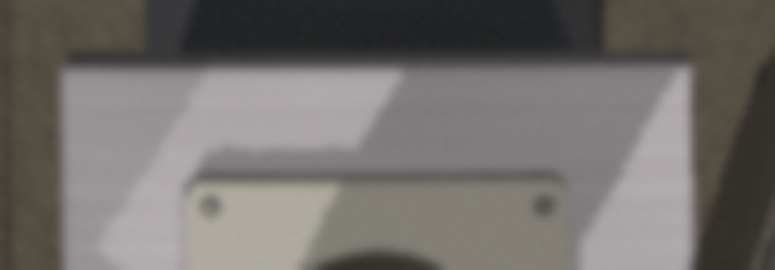

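View pics/base_s.png

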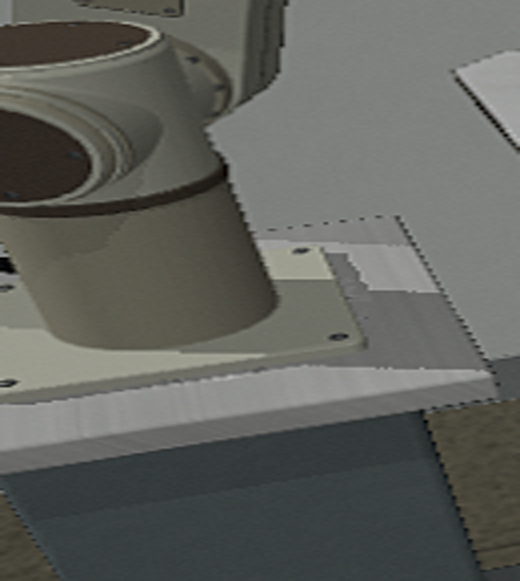

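Run:
```python
from h import *
print(onplane('top',[[226.6,370.6],[293.2,370.6]],.0125)); print(onplane('side',[[84.1,272.9],[74.6,233.1]],.0125))
```

```text
[[ 0.08511795  0.08681303  0.0125    ]
 [ 0.08428523 -0.07876081  0.0125    ]]
[[ 0.08360037 -0.08297005  0.0125    ]
 [ 0.08398809  0.08626357  0.0125    ]]
```

I checked camera bias against the robot's own base-plate screws. The top camera reads y about 2–4 mm high, so I take the logger centre as (0.4897, 0.003) and the pocket as (0.4387, −0.2173). Now I'll move over the logger for the width grasp.

```bash
python3 -m inch '[[0,-0.9,0,0,-0.0264,0,-1],[0.1,-1,0,0,0,0,-1],[0.1,-1,0,0,0,0,-1],[0.1,-1,0,0,0,0,-1],[0.1,-1,0,0,0,0,-1],[0.1,-1,0,0,0,0,-1],[0.1,-1,0,0,0,0,-1],[0.1,-1,0,0,0,0,-1]]'; python3 d.py .4897 .003 .06 -0.4 0
```

```text
clock: 15.75
eef_pos: [0.4862, -0.0073, 0.14]
tool_rot: [1.0, 0.002, 0.0, -0.0]
ft_force: [0.3, 0.0, 0.4]
grip_width: 0.0851
clock 15.75 pos [ 0.4862 -0.0073  0.14  ] yaw 0.19 toolz [ 0.  0. -1.] j [-0.02  0.26 -0.16  1.16  0.    1.55] F [0.3 0.  0.4] w 0.0851
turn units [-0.0001 -0.0001  0.0033] rows 0.06828954783919287
shift units (current tool axes) [ 0.141 -0.412  3.2  ]
shift units (after turn) [ 0.139 -0.414  3.2  ]
```

```bash
python3 -m inch '[[0.14,-0.41,0.5,0,0,0.0033,-1],[0,0,0.7,0,0,0,-1],[0,0,0.7,0,0,0,-1],[0,0,0.7,0,0,0,-1],[0,0,0.6,0,0,0,-1],[0,0,0,0,0,0,-1],[0,0,0,0,0,0,-1],[0,0,0,0,0,0,-1]]'; python3 d.py .4897 .003 .006 -0.4 0;  python3 - <<'E'
from h import *
s,_=bot.camera('side')
cv2.imwrite('pics/g7.png',cv2.resize(s[140:250,180:330],None,fx=5,fy=5,interpolation=cv2.INTER_CUBIC))
E
```

```text
clock: 16.55
eef_pos: [0.4908, 0.0011, 0.0609]
tool_rot: [1.0, -0.004, 0.001, -0.0]
ft_force: [0.2, 0.0, -0.6]
grip_width: 0.0853
clock 16.55 pos [0.4908 0.0011 0.0609] yaw -0.47 toolz [ 0.002  0.    -1.   ] j [ 0.    0.34 -0.27  0.96  0.    1.58] F [ 0.2  0.  -0.6] w 0.0853
turn units [-0.     -0.0007 -0.0004] rows 0.017300160039726453
shift units (current tool axes) [-0.052 -0.075  2.197]
shift units (after turn) [-0.046 -0.076  2.197]
```

View pics/g7.png

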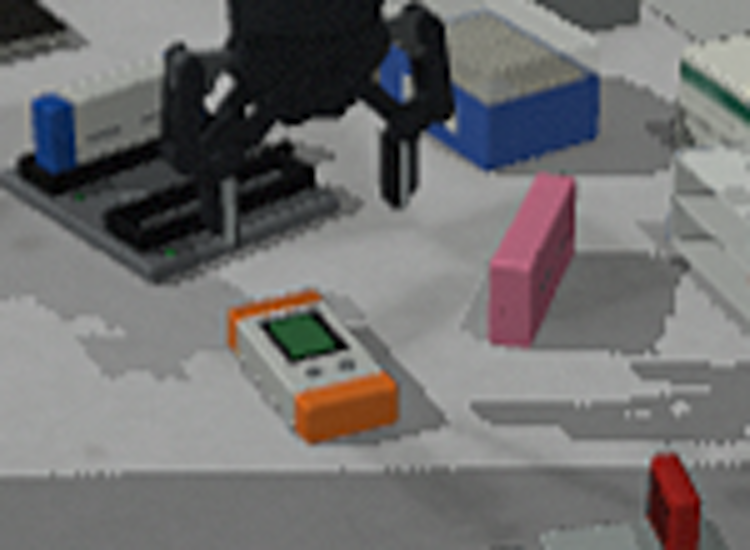

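```bash
python3 -m inch '[[-0.05,-0.07,0.5,0,0,0,-1],[0,0,0.6,0,0,0,-1],[0,0,0.6,0,0,0,-1],[0,0,0.35,0,0,0,-1],[0,0,0.18,0,0,0,-1],[0,0,0,0,0,0,-0.3],[0,0,0,0,0,0,0.0],[0,0,0,0,0,0,0.5]]';  python3 -m inch '[[0,0,0,0,0,0,1],[0,0,0,0,0,0,1],[0,0,0,0,0,0,1],[0,0,0,0,0,0,1],[0,0,0,0,0,0,1],[0,0,-0.2,0,0,0,1],[0,0,-0.3,0,0,0,1],[0,0,-0.3,0,0,0,1]]';python3 d.py .4387 -.2173 .12 75.4 0
```

```text
clock: 17.4
eef_pos: [0.4896, 0.0024, 0.0049]
tool_rot: [1.0, -0.004, 0.001, -0.0]
ft_force: [0.0, 0.2, 0.3]
grip_width: 0.0438
clock: 18.2
eef_pos: [0.4891, 0.0024, 0.0249]
tool_rot: [1.0, -0.004, 0.0, -0.0]
ft_force: [-0.1, 0.3, 1.0]
grip_width: -0.0001
clock 18.2 pos [0.4891 0.0024 0.0249] yaw -0.51 toolz [ 0.001  0.    -1.   ] j [ 0.    0.38 -0.32  0.87  0.    1.58] F [-0.1  0.3  1. ] w -0.0001
turn units [ 2.000e-04 -2.000e-04 -4.217e-01] rows 8.83728093268087
shift units (current tool axes) [-1.933  8.805 -3.804]
shift units (after turn) [-9.012  0.265 -3.802]
```

The gripper closed to zero, so it missed. I'll look before doing anything else.

Run:
```python
from h import *
s,_=bot.camera('side');t,_=bot.camera('top')
a=cv2.resize(s[140:250,180:330],None,fx=5,fy=5,interpolation=cv2.INTER_CUBIC)
cv2.imwrite('pics/g8.png',a);cv2.imwrite('pics/g8t.png',cv2.resize(t[100:280,130:390],None,fx=3,fy=3,interpolation=cv2.INTER_CUBIC))
```

```text
(no output)
```

View pics/g8.png

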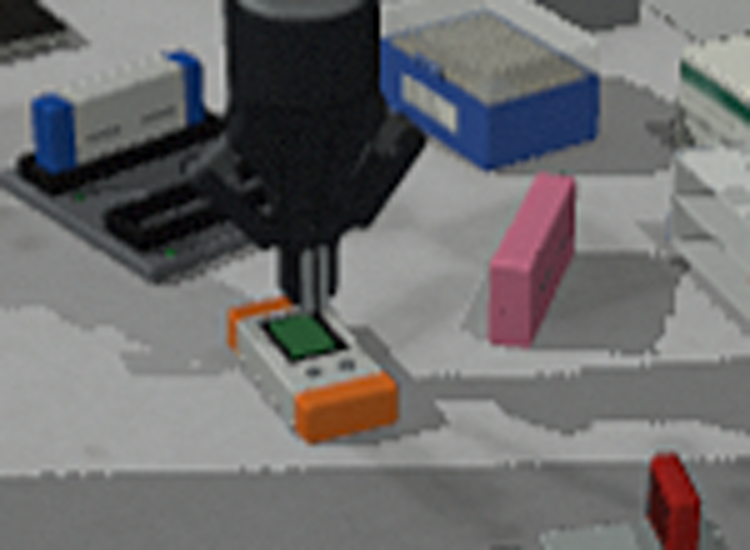

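View pics/g8t.png

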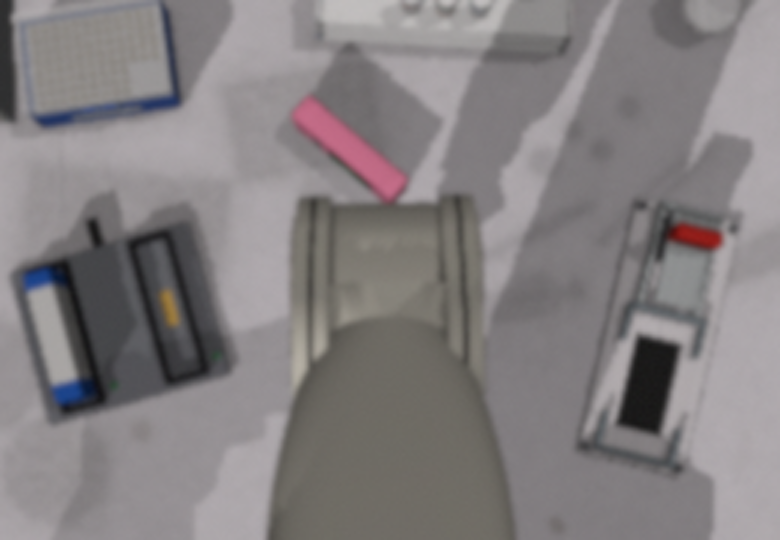

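Run:
```python
from h import *
o=bot.get_obs();P=o['eef_pos']; print(P,o['clock'])
for n in('side',):
    u=proj(n,[P,[.4897,.003,.024],[.4897,.003,0],[P[0],P[1],0.03]]); print(u,((u-[180,140]+.5)*5).round())
s,d=bot.camera('side'); C=cloud('side',d)
# orange & finger points
for (cx,cy) in((315,295),(300,280),(305,335),(345,395),(262,310)):
    print((cx,cy),C[140+cy//5,180+cx//5].round(3))
```

```text
[0.49033332 0.00236225 0.02579994] 18.3
[[241.58463099 208.08898883]
 [241.2753504  208.62445771]
 [241.4523373  216.51043375]
 [241.55383494 206.69203262]] [[310. 343.]
 [309. 346.]
 [310. 385.]
 [310. 336.]]
(315, 295) [ 0.489 -0.011  0.06 ]
(300, 280) [ 0.484 -0.005  0.067]
(305, 335) [0.492 0.01  0.025]
(345, 395) [ 0.487 -0.052  0.025]
(262, 310) [0.48  0.044 0.025]
```

Run:
```python
from h import *
s,d=bot.camera('side'); C=cloud('side',d); g=s.max(2)
for cy in range(270,330,5):
    v=140+cy//5
    print(v,[tuple(C[v,u].round(3)) for u in range(237,246,2)], g[v,236:247])
print(bot.get_obs()['clock'])
```

```text
194 [(np.float64(0.477), np.float64(-0.003), np.float64(0.073)), (np.float64(0.481), np.float64(-0.005), np.float64(0.073)), (np.float64(0.486), np.float64(-0.006), np.float64(0.073)), (np.float64(0.49), np.float64(-0.009), np.float64(0.073)), (np.float64(0.496), np.float64(-0.008), np.float64(0.072))] [59 22 17 20 43 98 89 22 97 92 28]
195 [(np.float64(0.477), np.float64(-0.001), np.float64(0.069)), (np.float64(0.482), np.float64(-0.004), np.float64(0.07)), (np.float64(0.485), np.float64(-0.007), np.float64(0.071)), (np.float64(0.49), np.float64(-0.009), np.float64(0.071)), (np.float64(0.495), np.float64(-0.011), np.float64(0.07))] [57 20 19 19 38 98 93 23 94 99 30]
196 [(np.float64(0.476), np.float64(-0.004), np.float64(0.068)), (np.float64(0.483), np.float64(-0.001), np.float64(0.065)), (np.float64(0.486), np.float64(-0.006), np.float64(0.067)), (np.float64(0.492), np.float64(-0.005), np.float64(0.065)), (np.float64(0.496), np.float64(-0.009), np.float64(0.066))] [62 13 20 21 38 99 98 25 94 99 31]
197 [(np.float64(0.476), np.float64(-0.003), np.float64(0.065)), (np.float64(0.482),
[... 2337 characters left out ...]
4 151]
204 [(np.float64(0.487), np.float64(0.025), np.float64(0.027)), (np.float64(0.492), np.float64(0.023), np.float64(0.026)), (np.float64(0.496), np.float64(0.02), np.float64(0.027)), (np.float64(0.502), np.float64(0.019), np.float64(0.026)), (np.float64(0.507), np.float64(0.018), np.float64(0.026))] [ 69  75  83  87  85  90  80  41  14  84 162]
205 [(np.float64(0.486), np.float64(0.024), np.float64(0.025)), (np.float64(0.491), np.float64(0.021), np.float64(0.025)), (np.float64(0.493), np.float64(0.012), np.float64(0.029)), (np.float64(0.5), np.float64(0.015), np.float64(0.026)), (np.float64(0.504), np.float64(0.012), np.float64(0.027))] [ 88  86  84  85  85  85  90  80  41  19 112]
18.4
```

Reading the depth, the shut fingers end at z≈0.050 while the reported TCP is at 0.0255. The true tips therefore sit about 24 mm above the reported TCP. x and y agree. This explains the miss and why the first grasp was shallow. I'll check the tip height with the fingers open as well.

```bash
python3 -m inch '[[0,0,-0.4,0,0,0,0],[0,0,-0.4,0,0,0,0],[0,0,-0.4,0,0,0,-0.2],[0,0,0,0,0,0,-0.22],[0,0,0,0,0,0,-0.22],[0,0,0,0,0,0,-0.22],[0,0,0,0,0,0,-0.22],[0,0,0,0,0,0,-0.22]]'
python3 - <<'E'
from h import *
def rep(tag):
    o=bot.get_obs();P=o['eef_pos'];w=o['grip_width']
    s,d=bot.camera('side'); C=cloud('side',d)
    print(tag,P.round(4),w)
    for lab,x in(('near',P[0]-w/2-.007),('far',P[0]+w/2+.007)):
        m=(abs(C[...,0]-x)<.012)&(abs(C[...,1]-P[1])<.02)&(C[...,2]>.032)&(C[...,2]<.15)
        z=np.sort(C[...,2][m]); print(lab,m.sum(),'zmin',z[:6].round(3), 'x range of low pts',C[...,0][m&(C[...,2]<z[0]+.01)].round(3)[:8])
    cv2.imwrite(f'pics/f{tag}.png',cv2.resize(s[120:250,180:330],None,fx=5,fy=4.6,interpolation=cv2.INTER_CUBIC))
rep('52')
E
```

```text
clock: 19.2
eef_pos: [0.4886, 0.0024, 0.0538]
tool_rot: [1.0, -0.004, -0.0, -0.0]
ft_force: [-0.5, 0.4, -0.3]
grip_width: 0.052
52 [0.4886 0.0024 0.0538] 0.05198811150624082
near 193 zmin [0.083 0.083 0.084 0.085 0.087 0.087] x range of low pts [0.451 0.452 0.452 0.452 0.454 0.459 0.461 0.453]
far 172 zmin [0.081 0.083 0.083 0.084 0.084 0.085] x range of low pts [0.515 0.516 0.517 0.517 0.514 0.514 0.515 0.525]
```

View pics/f52.png

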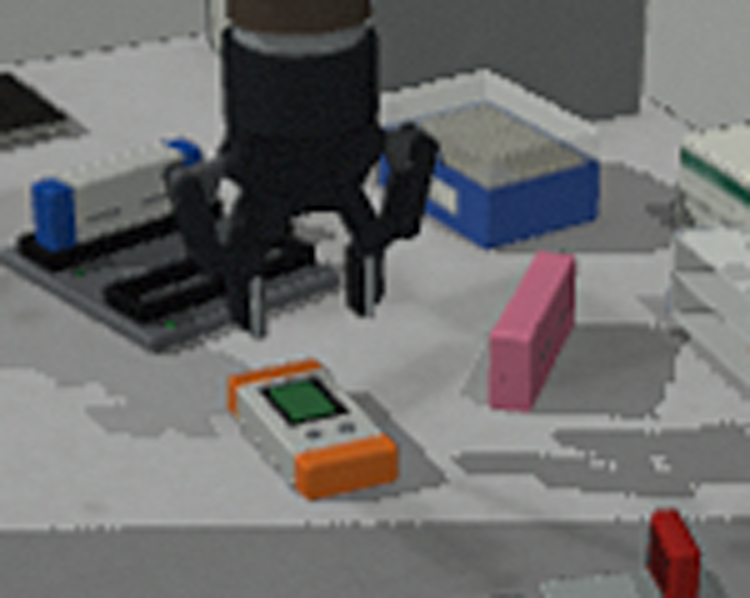

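At 52 mm opening the tips are at 0.080 against TCP 0.054, an offset of about 26 mm. To bring the tips to about 7 mm above the bench I'll go to a reported TCP z of about −0.018, watching force.

```bash
python3 -m inch '[[0.04,-0.02,0.2,0,0,0,-0.65],[0,0,0.4,0,0,0,-0.65],[0,0,0.5,0,0,0,-0.65],[0,0,0.5,0,0,0,-0.65],[0,0,0.4,0,0,0,-0.65],[0,0,0.3,0,0,0,-0.65],[0,0,0.2,0,0,0,-0.65],[0,0,0,0,0,0,-0.65]]'
python3 - <<'E'
from h import *
s,_=bot.camera('side')
cv2.imwrite('pics/g9.png',cv2.resize(s[140:250,180:330],None,fx=5,fy=5,interpolation=cv2.INTER_CUBIC))
E
```

```text
clock: 20.05
eef_pos: [0.4894, 0.0029, -0.0091]
tool_rot: [1.0, -0.005, -0.0, 0.0]
ft_force: [-1.0, -0.2, 0.4]
grip_width: 0.0703
```

View pics/g9.png

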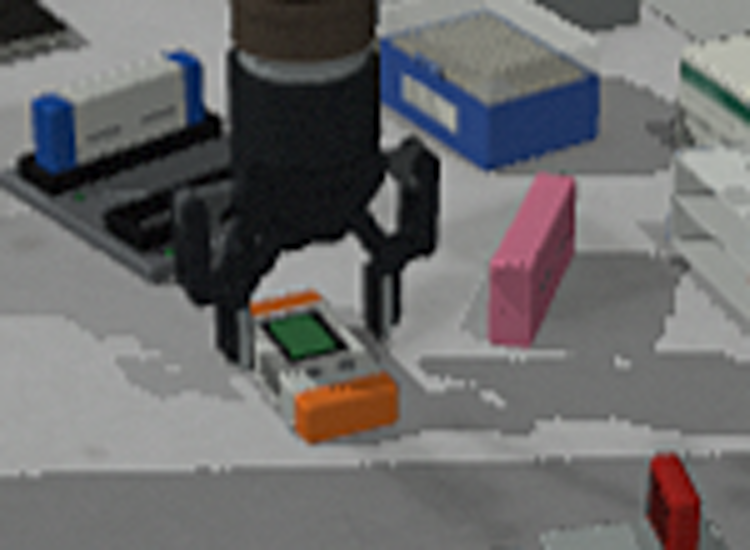

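The fingers straddle the logger with their tips still about 15–20 mm above the bench. I'll go 10 mm lower and close.

```bash
python3 -m inch '[[0,0,0.2,0,0,0,-0.65],[0,0,0.15,0,0,0,-0.65],[0,0,0.03,0,0,0,-0.65],[0,0,0,0,0,0,-0.4],[0,0,0,0,0,0,-0.2],[0,0,0,0,0,0,0.2],[0,0,0,0,0,0,1],[0,0,0,0,0,0,1]]'; python3 -m inch '[[0,0,0,0,0,0,1],[0,0,0,0,0,0,1],[0,0,0,0,0,0,1],[0,0,0,0,0,0,1],[0,0,0,0,0,0,1],[0,0,0,0,0,0,1],[0,0,0,0,0,0,1],[0,0,0,0,0,0,1]]'
```

```text
clock: 20.9
eef_pos: [0.4903, 0.0029, -0.0173]
tool_rot: [1.0, -0.004, 0.001, 0.0]
ft_force: [-1.4, 0.7, 5.3]
grip_width: 0.0509
clock: 21.7
eef_pos: [0.4903, 0.0029, -0.0173]
tool_rot: [1.0, -0.004, 0.001, 0.0]
ft_force: [-1.2, -0.2, 5.1]
grip_width: 0.0504
```

The logger is held across its width (50.4 mm reading, as the earlier grip also read about 1.7 mm under). I'll lift, turn by 75.9° and carry it over the cradle.

```bash
python3 -m inch '[[0,0,-0.2,0,0,0,1],[0,0,-0.4,0,0,0,1],[0,0,-0.7,0,0,0,1],[0,0,-0.9,0,0,0,1],[0,0,-0.9,0,0,0,1],[0,0,-0.9,0,0,-0.0422,1],[0,0,0,0,0,-0.0422,1],[0,0,0,0,0,-0.0422,1]]'; python3 -m inch '[[0,0,0,0,0,-0.0422,1],[0,0,0,0,0,-0.0422,1],[0,0,0,0,0,-0.0422,1],[0,0,0,0,0,-0.0422,1],[0,0,0,0,0,-0.0422,1],[0,0,0,0,0,-0.0422,1],[0,0,0,0,0,-0.0422,1],[0,0,0,0,0,0,1]]';python3 d.py .4387 -.2173 .08 75.4 0
```

```text
clock: 22.5
eef_pos: [0.4908, 0.0029, 0.0838]
tool_rot: [0.981, 0.196, 0.002, 0.0]
ft_force: [-0.6, -0.7, -0.4]
grip_width: 0.0507
clock: 23.3
eef_pos: [0.4898, 0.0029, 0.0826]
tool_rot: [0.791, 0.612, 0.0, 0.0]
ft_force: [-0.1, -0.1, -1.1]
grip_width: 0.0508
clock 23.3 pos [0.4898 0.0029 0.0826] yaw 75.43 toolz [ 0.001  0.    -1.   ] j [ 0.01  0.31 -0.24  1.01  0.    0.26] F [-0.1 -0.1 -1.1] w 0.0508
turn units [ 0.0002 -0.0001  0.0002] rows 0.005804356549171586
shift units (current tool axes) [-9.039  0.236  0.101]
shift units (after turn) [-9.039  0.241  0.102]
```

```bash
python3 -m inch '[[-0.7,0.02,0,0,0,0,1],[-0.9,0.02,0,0,0,0,1],[-0.9,0.02,0,0,0,0,1],[-0.9,0.02,0,0,0,0,1],[-0.9,0.02,0,0,0,0,1],[-0.9,0.02,0,0,0,0,1],[-0.9,0.02,0,0,0,0,1],[-0.9,0.02,0,0,0,0,1]]';  python3 -m inch '[[-0.8,0.03,0,0,0,0,1],[-0.7,0.02,0,0,0,0,1],[-0.5,0.02,0,0,0,0,1],[0,0,0.3,0,0,0,1],[0,0,0.4,0,0,0,1],[0,0,0.4,0,0,0,1],[0,0,0.4,0,0,0,1],[0,0,0,0,0,0,1]]';python3 d.py .4387 -.2173 .01 75.4 0;python3 - <<'E'
from h import *
for n in('side','top'):
    s,d=bot.camera(n); np.save(n+'2.npy',d); cv2.imwrite(f'pics/{n}2.png',s)
s=cv2.imread('pics/side2.png')
cv2.imwrite('pics/p1.png',cv2.resize(s[190:290,210:350],None,fx=5.5,fy=5.5,interpolation=cv2.INTER_CUBIC))
E
```

```text
clock: 24.1
eef_pos: [0.4495, -0.1683, 0.0825]
tool_rot: [0.792, 0.611, 0.0, 0.0]
ft_force: [-0.2, 0.6, -1.5]
grip_width: 0.0505
clock: 24.9
eef_pos: [0.4375, -0.2149, 0.0425]
tool_rot: [0.791, 0.612, -0.001, -0.002]
ft_force: [-0.2, -1.3, -0.6]
grip_width: 0.0506
clock 24.9 pos [ 0.4375 -0.2149  0.0425] yaw 75.5 toolz [-0.003  0.002 -1.   ] j [-0.46  0.36 -0.3   0.92  0.   -0.2 ] F [-0.2 -1.3 -0.6] w 0.0506
turn units [-0.0012 -0.0003  0.0005] rows 0.02768437427917212
shift units (current tool axes) [-0.081  0.076  1.301]
shift units (after turn) [-0.08   0.071  1.302]
```

View pics/p1.png

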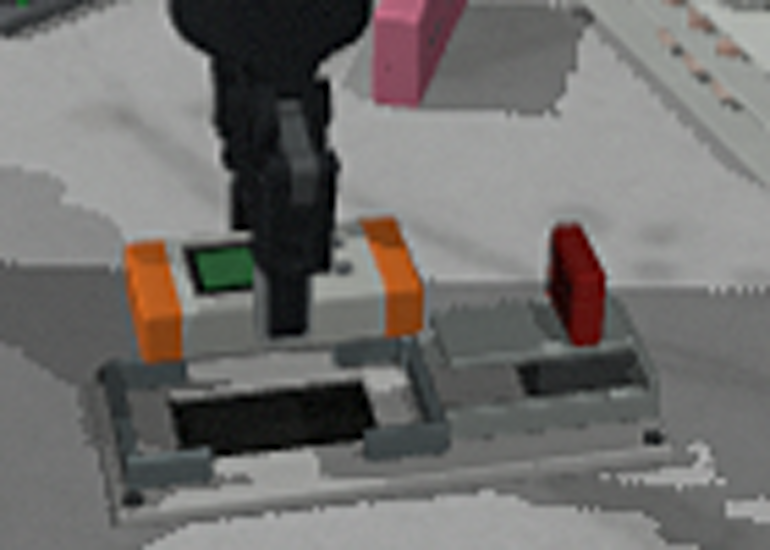

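View pics/top2.png

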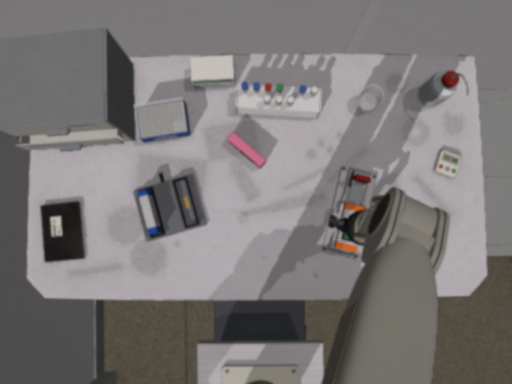

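Run:
```python
from h import *
a=np.radians(-14.6); px,py=.4387,-.2173
for n in('side','top'):
    im=cv2.imread(f'pics/{n}2.png'); C=cloud(n,np.load(n+'2.npy'))
    dx=C[...,0]-px; dy=C[...,1]-py; x=dx*np.cos(a)+dy*np.sin(a); y=-dx*np.sin(a)+dy*np.cos(a); z=C[...,2]
    h=cv2.cvtColor(im,cv2.COLOR_BGR2HSV); m=(cv2.inRange(h,(4,120,80),(20,255,255))>0)&(abs(x)<.1)&(abs(y)<.06)
    for s in(-1,1):
        q=m&(x*s>0)&(z>.078)
        print(n,s,q.sum(),'x',np.percentile(x[q],[2,50,98]).round(4),'y',np.percentile(y[q],[2,50,98]).round(4),'z',np.percentile(z[q],[10,50,90]).round(4))
    w=(z>.076)&(z<.092)&(abs(y)<.026)&(abs(x)<.08); print('  all top x',x[w].min().round(4),x[w].max().round(4))
    # pocket walls in same camera at z .017-.03 : end walls
    C0=cloud(n,np.load(n+'0.npy')); dx=C0[...,0]-px; dy=C0[...,1]-py; X=dx*np.cos(a)+dy*np.sin(a); Y=-dx*np.sin(a)+dy*np.cos(a); Z=C0[...,2]
    for s in(-1,1):
        q=(Z>.018)&(Z<.03)&(abs(X)<.066)&(abs(X)>.05)&(abs(Y)<.022)&(X*s>0); print('  wall',s,np.percentile(X[q],[2,50,98]).round(4))
    for s in(-1,1):
        q=(Z>.018)&(Z<.03)&(abs(X)<.056)&(abs(X)>.034)&(abs(Y)<.045)&(Y*s>0); print('  lip',s,np.percentile(Y[q],[2,50,98]).round(4))
```

```text
side -1 119 x [-0.0549 -0.0473 -0.0405] y [-0.0249 -0.0061  0.0226] z [0.0811 0.0847 0.0863]
side 1 95 x [0.0398 0.0465 0.0533] y [-0.0261 -0.0051  0.0236] z [0.0818 0.0844 0.0861]
  all top x -0.0554 0.0548
  wall -1 [-0.0646 -0.062  -0.0587]
  wall 1 [0.0573 0.0595 0.0645]
  lip -1 [-0.0376 -0.0344 -0.0301]
  lip 1 [0.0247 0.0284 0.0322]
top -1 125 x [-0.0539 -0.0472 -0.0409] y [-0.0173  0.0067  0.0303] z [0.0816 0.084  0.0866]
top 1 116 x [0.0271 0.0473 0.0539] y [-0.0133  0.0145  0.0312] z [0.0814 0.0842 0.228 ]
  all top x -0.054 0.056
  wall -1 [-0.0641 -0.0614 -0.0587]
  wall 1 [0.0565 0.0601 0.0645]
  lip -1 [-0.0332 -0.0294 -0.0275]
  lip 1 [0.0304 0.0341 0.0364]
```

In both views the logger's x is centred on the pocket (caps at about ±47 mm). Its y is about 2 mm high, which is also the remaining commanded offset. I'll correct y and lower it.

```bash
python3 -m inch '[[-0.09,0.0,0.2,0,0,0,1],[0,0,0.3,0,0,0,1],[0,0,0.3,0,0,0,1],[0,0,0.3,0,0,0,1],[0,0,0.1,0,0,0,1],[0,0,0,0,0,0,1],[0,0,0,0,0,0,1],[0,0,0,0,0,0,1]]';python3 d.py .4387 -.2173 -.007 75.4 0;python3 - <<'E'
from h import *
s,d=bot.camera('side')
cv2.imwrite('pics/p2.png',cv2.resize(s[190:290,210:350],None,fx=5.5,fy=5.5,interpolation=cv2.INTER_CUBIC))
E
```

```text
clock: 25.8
eef_pos: [0.4387, -0.2187, 0.015]
tool_rot: [0.791, 0.612, 0.0, 0.0]
ft_force: [0.1, -0.1, -1.0]
grip_width: 0.0508
clock 25.8 pos [ 0.4387 -0.2187  0.015 ] yaw 75.45 toolz [ 0.001 -0.    -1.   ] j [-0.46  0.4  -0.33  0.85  0.   -0.21] F [ 0.1 -0.1 -1. ] w 0.0508
turn units [ 0.0004 -0.      0.0003] rows 0.00972737223361659
shift units (current tool axes) [ 0.052 -0.016  0.879]
shift units (after turn) [ 0.052 -0.015  0.879]
```

View pics/p2.png

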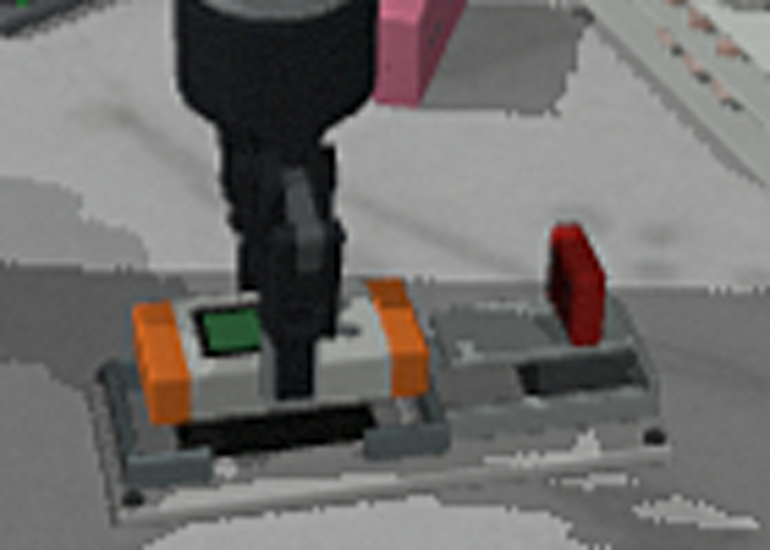

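```bash
python3 -m inch '[[0.03,0,0.15,0,0,0,1],[0,0,0.2,0,0,0,1],[0,0,0.15,0,0,0,1],[0,0,0.1,0,0,0,1],[0,0,0.05,0,0,0,1],[0,0,0,0,0,0,1],[0,0,0,0,0,0,1],[0,0,0,0,0,0,1]]';python3 d.py .4387 -.2173 -.007 75.4 0;python3 - <<'E'
from h import *
s,d=bot.camera('side')
cv2.imwrite('pics/p3.png',cv2.resize(s[190:290,210:350],None,fx=5.5,fy=5.5,interpolation=cv2.INTER_CUBIC))
E
```

```text
clock: 26.65
eef_pos: [0.4388, -0.2179, -0.0014]
tool_rot: [0.791, 0.612, 0.0, 0.0]
ft_force: [0.8, 0.1, -1.8]
grip_width: 0.0506
clock 26.65 pos [ 0.4388 -0.2179 -0.0014] yaw 75.45 toolz [ 0.001 -0.    -1.   ] j [-0.46  0.42 -0.34  0.81  0.   -0.21] F [ 0.8  0.1 -1.8] w 0.0506
turn units [ 0.0003 -0.      0.0003] rows 0.008710200314049588
shift units (current tool axes) [ 0.021 -0.01   0.223]
shift units (after turn) [ 0.021 -0.01   0.223]
```

View pics/p3.png

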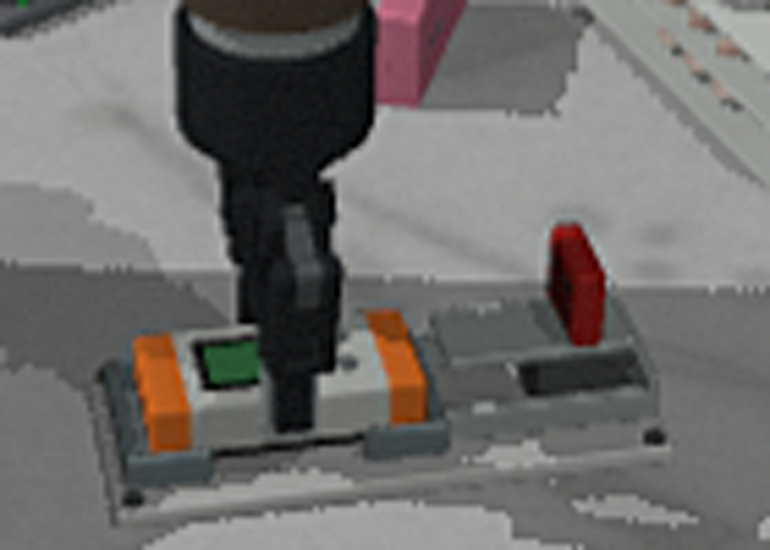

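The logger is already between the walls with no contact. I'll lower the last 5 mm and release.

```bash
python3 -m inch '[[0.02,0,0.1,0,0,0,1],[0,0,0.07,0,0,0,1],[0,0,0.03,0,0,0,1],[0,0,0,0,0,0,1],[0,0,0,0,0,0,1],[0,0,0,0,0,0,1],[0,0,0,0,0,0,1],[0,0,0,0,0,0,1]]';python3 d.py .4387 -.2173 -.007 75.4 0
```

```text
clock: 27.5
eef_pos: [0.4388, -0.2173, -0.0065]
tool_rot: [0.791, 0.612, 0.0, 0.0]
ft_force: [0.5, 0.5, -1.8]
grip_width: 0.0508
clock 27.5 pos [ 0.4388 -0.2173 -0.0065] yaw 75.45 toolz [ 0.001 -0.    -1.   ] j [-0.46  0.43 -0.35  0.79  0.   -0.21] F [ 0.5  0.5 -1.8] w 0.0508
turn units [ 0.0002 -0.      0.0003] rows 0.007431136518628406
shift units (current tool axes) [-0.    -0.005  0.019]
shift units (after turn) [-0.    -0.004  0.019]
```

```bash
python3 -m inch '[[0,0,0.02,0,0,0,1],[0,0,0,0,0,0,-0.3],[0,0,0,0,0,0,-0.5],[0,0,0,0,0,0,-0.6],[0,0,0,0,0,0,-0.6],[0,0,0,0,0,0,-0.6],[0,0,-0.2,0,0,0,-0.6],[0,0,-0.4,0,0,0,-0.6]]';python3 -m inch '[[0,0,-0.6,0,0,0,-0.6],[0,0,-0.8,0,0,0,-0.6],[0,0,-0.8,0,0,0,-0.6],[0,0,-0.8,0,0,0,-0.6],[0,0,-0.8,0,0,0,-0.3],[0,0,-0.6,0,0,0,0],[0,0,0,0,0,0,0.3],[0,0,0,0,0,0,0.3]]';python3 - <<'E'
from h import *
a=np.radians(-14.6); px,py=.4387,-.2173
for n in('side','top'):
    s,d=bot.camera(n); np.save(n+'3.npy',d); cv2.imwrite(f'pics/{n}3.png',s)
    C=cloud(n,d);dx=C[...,0]-px; dy=C[...,1]-py; x=dx*np.cos(a)+dy*np.sin(a); y=-dx*np.sin(a)+dy*np.cos(a); z=C[...,2]
    h=cv2.cvtColor(s,cv2.COLOR_BGR2HSV); m=(cv2.inRange(h,(4,120,80),(20,255,255))>0)&(abs(x)<.1)&(abs(y)<.06)
    for sg in(-1,1):
        q=m&(x*sg>0)&(z>.03)&(z<.05)
        if q.sum(): print(n,sg,q.sum(),np.percentile(x[q],[2,50,98]).round(4),np.percentile(y[q],[2,50,98]).round(4),np.median(z[q]).round(4))
s=cv2.imread('pics/side3.png')
cv2.imwrite('pics/p4.png',cv2.resize(s[190:290,210:350],None,fx=5.5,fy=5.5,interpolation=cv2.INTER_CUBIC))
E
python3 d.py .5650 -.2490 .09 75.4 0
```

```text
clock: 28.3
eef_pos: [0.438, -0.217, 0.0078]
tool_rot: [0.791, 0.612, -0.0, -0.001]
ft_force: [-0.1, -0.1, 0.5]
grip_width: 0.0682
clock: 29.1
eef_pos: [0.4389, -0.2174, 0.1184]
tool_rot: [0.791, 0.612, 0.001, 0.001]
ft_force: [-0.4, 0.6, 0.7]
grip_width: 0.0297
side -1 114 [-0.0532 -0.0459 -0.0383] [-0.0267 -0.0041  0.0218] 0.0346
side 1 100 [0.0418 0.0487 0.0555] [-0.0265 -0.0056  0.0235] 0.0349
top -1 112 [-0.0532 -0.0459 -0.0396] [-0.0212  0.0026  0.0273] 0.0335
top 1 107 [0.0417 0.0487 0.0558] [-0.0204  0.0037  0.0279] 0.0333
clock 29.2 pos [ 0.438  -0.217   0.1172] yaw 75.45 toolz [-0.001  0.001 -1.   ] j [-0.46  0.28 -0.19  1.1   0.   -0.21] F [ 0.3 -0.3 -0.1] w 0.0302
turn units [-0.0003 -0.0002  0.0003] rows 0.008895688855020891
shift units (current tool axes) [0.036 5.241 1.082]
shift units (after turn) [0.041 5.24  1.087]
```

View pics/p4.png

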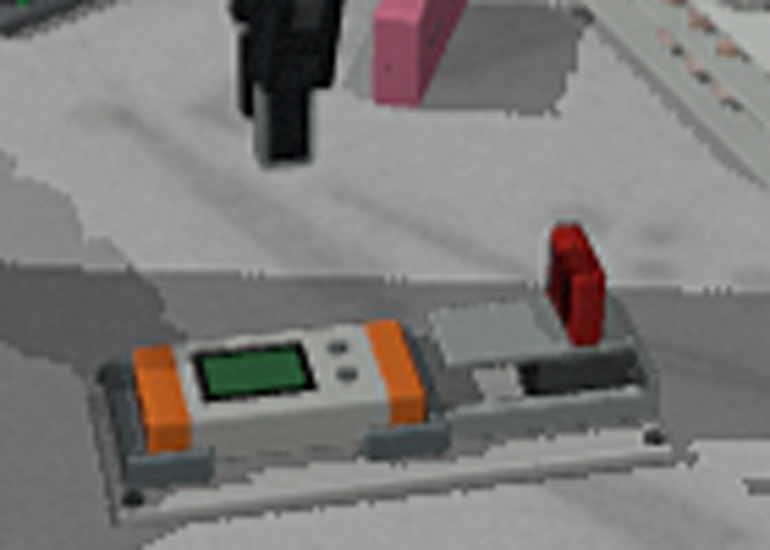

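The logger is seated: top at z 0.0334, x offset about +1.4 mm, screen up, and the tongue is still back. Next I'll shut the fingers, move behind the red grip and push it in −x of the cradle.

```bash
python3 -m inch '[[0,0.7,0,0,0,0,1],[0,0.9,0,0,0,0,1],[0,0.9,0,0,0,0,1],[0,0.9,0,0,0,0,1],[0,0.9,0,0,0,0,1],[0,0.9,0,0,0,0,1],[0,0.7,0,0,0,0,1],[0,0,0,0,0,0,1]]';python3 d.py .5839 -.2551 .033 75.4 0
```

```text
clock: 30.0
eef_pos: [0.5825, -0.2544, 0.1159]
tool_rot: [0.791, 0.612, -0.0, -0.001]
ft_force: [-0.1, 0.5, 0.2]
grip_width: -0.0
clock 30.0 pos [ 0.5825 -0.2544  0.1159] yaw 75.48 toolz [-0.001  0.001 -1.   ] j [-0.41  0.56  0.24  1.25  0.   -0.16] F [-0.1  0.5  0.2] w -0.0
turn units [-0.0003 -0.0002  0.0004] rows 0.01112028690246888
shift units (current tool axes) [-0.014  0.063  3.317]
shift units (after turn) [-0.012  0.06   3.317]
```

```bash
python3 -m inch '[[0,0.06,0.3,0,0,0,1],[0,0,0.4,0,0,0,1],[0,0,0.4,0,0,0,1],[0,0,0.4,0,0,0,1],[0,0,0.4,0,0,0,1],[0,0,0.4,0,0,0,1],[0,0,0,0,0,0,1],[0,0,0,0,0,0,1]]';python3 d.py .5839 -.2551 .033 75.4 0;python3 - <<'E'
from h import *
s,d=bot.camera('side')
cv2.imwrite('pics/l1.png',cv2.resize(s[170:290,230:370],None,fx=5,fy=5,interpolation=cv2.INTER_CUBIC))
E
```

```text
clock: 30.8
eef_pos: [0.5827, -0.2547, 0.0602]
tool_rot: [0.791, 0.612, 0.0, -0.0]
ft_force: [1.1, -0.4, 0.3]
grip_width: -0.0001
clock 30.8 pos [ 0.5827 -0.2547  0.0602] yaw 75.44 toolz [ 0.  0. -1.] j [-0.41  0.6   0.16  1.13  0.   -0.16] F [ 1.1 -0.4  0.3] w -0.0001
turn units [-0.     -0.0001  0.0002] rows 0.005408023578129079
shift units (current tool axes) [-0.004  0.049  1.088]
shift units (after turn) [-0.004  0.049  1.088]
```

View pics/l1.png

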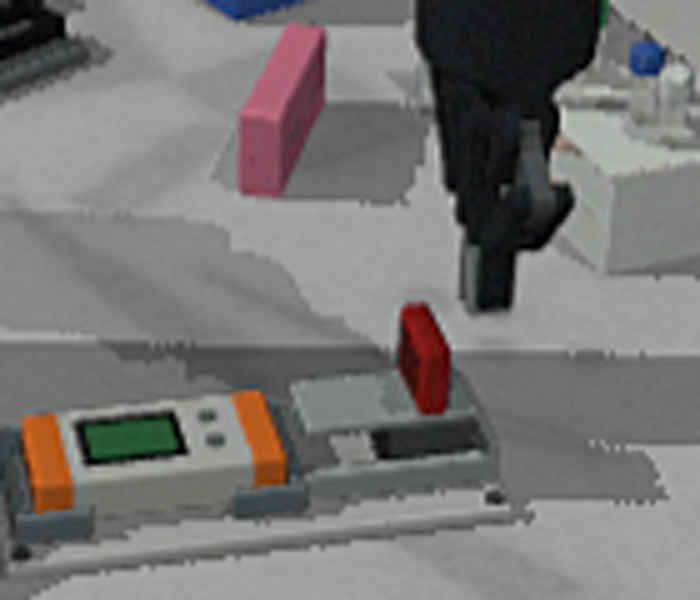

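```bash
python3 -m inch '[[0,0.04,0.2,0,0,0,1],[0,0,0.3,0,0,0,1],[0,0,0.3,0,0,0,1],[0,0,0.25,0,0,0,1],[0,0,0,0,0,0,1],[0,0,0,0,0,0,1],[0,0,0,0,0,0,1],[0,0,0,0,0,0,1]]';python3 d.py .5374 -.2430 .033 75.4 0;python3 - <<'E'
from h import *
s,d=bot.camera('side')
cv2.imwrite('pics/l2.png',cv2.resize(s[170:290,230:370],None,fx=5,fy=5,interpolation=cv2.INTER_CUBIC))
E
```

```text
clock: 31.65
eef_pos: [0.5843, -0.2551, 0.0347]
tool_rot: [0.791, 0.612, 0.0, 0.001]
ft_force: [-0.4, -0.9, 0.0]
grip_width: -0.0001
clock 31.65 pos [ 0.5843 -0.2551  0.0347] yaw 75.45 toolz [ 0.001 -0.    -1.   ] j [-0.41  0.62  0.13  1.08  0.   -0.16] F [-0.4 -0.9  0. ] w -0.0001
turn units [ 0.0005 -0.      0.0003] rows 0.011394668326306655
shift units (current tool axes) [-1.000e-03 -1.937e+00  6.600e-02]
shift units (after turn) [-0.003 -1.937  0.069]
```

View pics/l2.png

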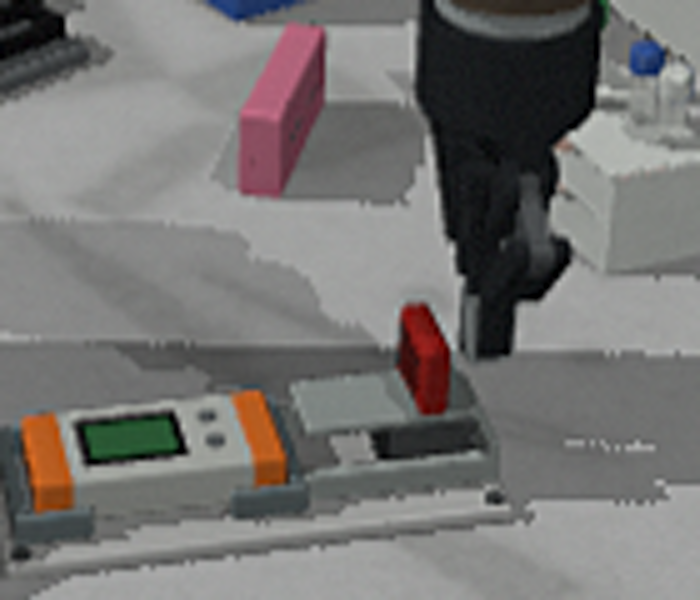

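```bash
python3 -m inch '[[0,-0.15,0,0,0,0,1],[0,-0.2,0,0,0,0,1],[0,-0.2,0,0,0,0,1],[0,-0.2,0,0,0,0,1],[0,-0.2,0,0,0,0,1],[0,-0.2,0,0,0,0,1],[0,-0.2,0,0,0,0,1],[0,-0.2,0,0,0,0,1]]';python3 d.py .5374 -.2430 .033 75.4 0
```

```text
clock: 32.5
eef_pos: [0.5463, -0.2452, 0.0344]
tool_rot: [0.791, 0.612, 0.0, 0.0]
ft_force: [4.6, -1.0, -2.1]
grip_width: -0.0
clock 32.5 pos [ 0.5463 -0.2452  0.0344] yaw 75.45 toolz [ 0.001 -0.    -1.   ] j [-0.42  0.56  0.01  1.02  0.   -0.17] F [ 4.6 -1.  -2.1] w -0.0
turn units [ 0.0004 -0.      0.0003] rows 0.009982394043999773
shift units (current tool axes) [-0.003 -0.366  0.055]
shift units (after turn) [-0.003 -0.366  0.056]
```

It's sliding at about 4.7 N, as expected. I'll continue in small steps and watch the force for the end stop.

```bash
python3 -m inch '[[0,-0.08,0,0,0,0,1],[0,-0.08,0,0,0,0,1],[0,-0.08,0,0,0,0,1],[0,-0.06,0,0,0,0,1],[0,0,0,0,0,0,1],[0,0,0,0,0,0,1],[0,0,0,0,0,0,1],[0,0,0,0,0,0,1]]';python3 d.py .5374 -.2430 .033 75.4 0
python3 - <<'E'
from h import *
s,d=bot.camera('side')
cv2.imwrite('pics/l3.png',cv2.resize(s[170:290,230:370],None,fx=5,fy=5,interpolation=cv2.INTER_CUBIC))
E
```

```text
clock: 33.3
eef_pos: [0.539, -0.2433, 0.0344]
tool_rot: [0.791, 0.612, 0.0, 0.0]
ft_force: [2.3, -0.9, 0.9]
grip_width: -0.0
clock 33.3 pos [ 0.539  -0.2433  0.0344] yaw 75.45 toolz [ 0.  0. -1.] j [-0.42  0.54 -0.02  1.01  0.   -0.17] F [ 2.3 -0.9  0.9] w -0.0
turn units [ 0.0001 -0.      0.0003] rows 0.005687920210893288
shift units (current tool axes) [-0.003 -0.064  0.055]
shift units (after turn) [-0.003 -0.064  0.055]
```

View pics/l3.png

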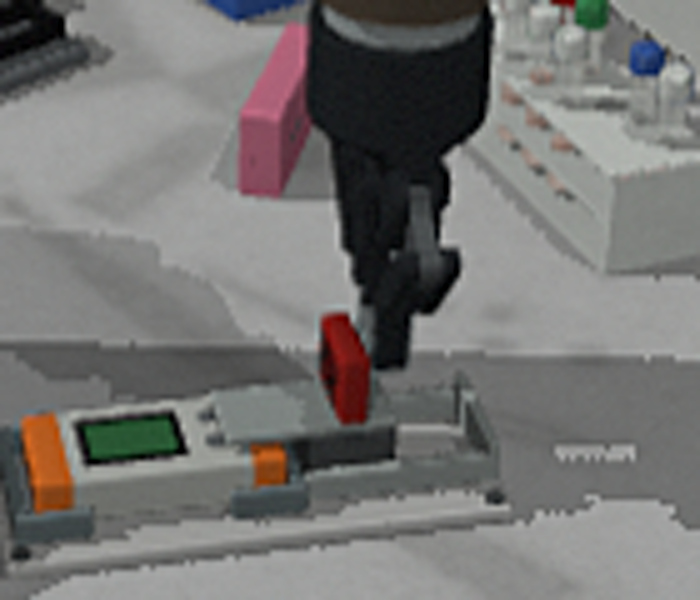

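```bash
python3 -m inch '[[0,-0.04,0,0,0,0,1],[0,-0.04,0,0,0,0,1],[0,-0.04,0,0,0,0,1],[0,0,0,0,0,0,1],[0,0,0,0,0,0,1],[0,0,0,0,0,0,1],[0,0,0,0,0,0,1],[0,0,0,0,0,0,1]]'; python3 -m inch '[[0,-0.04,0,0,0,0,1],[0,-0.04,0,0,0,0,1],[0,0,0,0,0,0,1],[0,0,0,0,0,0,1],[0,0,0,0,0,0,1],[0,0,0,0,0,0,1],[0,0,0,0,0,0,1],[0,0,0,0,0,0,1]]'
```

```text
clock: 34.15
eef_pos: [0.5364, -0.2427, 0.0344]
tool_rot: [0.791, 0.612, 0.0, 0.0]
ft_force: [4.9, -1.1, 2.0]
grip_width: 0.0001
clock: 34.95
eef_pos: [0.5365, -0.2427, 0.0344]
tool_rot: [0.791, 0.612, 0.001, 0.002]
ft_force: [8.6, -1.4, -2.7]
grip_width: 0.0001
```

```bash
python3 -m inch '[[0,-0.04,0,0,0,0,1],[0,-0.04,0,0,0,0,1],[0,-0.04,0,0,0,0,1],[0,-0.04,0,0,0,0,1],[0,0,0,0,0,0,1],[0,0,0,0,0,0,1],[0,0,0,0,0,0,1],[0,0,0,0,0,0,1]]'
```

```text
clock: 35.75
eef_pos: [0.5366, -0.2428, 0.0346]
tool_rot: [0.791, 0.612, 0.004, 0.005]
ft_force: [17.3, -3.7, -9.9]
grip_width: 0.0
```

It is firmly stopped: the force rose to 17 N with no motion, and the grip is about 83–84 mm from the pocket (joint ≈0.042). I'll back off, lift and check.

```bash
python3 -m inch '[[0,0.15,0,0,0,0,1],[0,0.3,0,0,0,0,1],[0,0.4,0,0,0,0,1],[0,0.3,-0.4,0,0,0,1],[0,0,-0.8,0,0,0,1],[0,0,-1,0,0,0,1],[0,0,-1,0,0,0,1],[0,0,-1,0,0,0,1]]'; python3 -m inch '[[-0.8,0,-1,0,0,0,1],[-0.9,0,-0.5,0,0,0,1],[-0.9,0,0,0,0,0,1],[-0.9,0,0,0,0,0,1],[-0.9,0,0,0,0,0,1],[-0.9,0,0,0,0,0,1],[0,0,0,0,0,0,1],[0,0,0,0,0,0,1]]'
python3 - <<'E'
from h import *
a=np.radians(-14.6); px,py=.4387,-.2173
for n in('side','top'):
    s,d=bot.camera(n); cv2.imwrite(f'pics/{n}4.png',s)
    C=cloud(n,d);dx=C[...,0]-px; dy=C[...,1]-py; x=dx*np.cos(a)+dy*np.sin(a); y=-dx*np.sin(a)+dy*np.cos(a); z=C[...,2]
    h=cv2.cvtColor(s,cv2.COLOR_BGR2HSV); m=(cv2.inRange(h,(4,120,80),(20,255,255))>0)&(abs(x)<.1)&(abs(y)<.06)
    q=m&(x<0)&(z>.03)&(z<.05); print(n,np.percentile(x[q],[2,50,98]).round(4),np.median(z[q]).round(4))
    q=(abs(x)<.16)&(x>.04)&(abs(y)<.024)&(z>.07)&(z<.085); print(' grip x',np.percentile(x[q],[2,50,98]).round(4))
    q=(abs(x)<.16)&(x>-.02)&(abs(y)<.012)&(z>.0395)&(z<.047); print(' tongue x min',np.percentile(x[q],[1,3]).round(4))
    q=(C[...,0]>.40)&(C[...,0]<.56)&(C[...,1]>.23)&(C[...,1]<.33)&(z>.055)&(z<.08)
    r=cv2.minAreaRect((C[q][:,:2]*1000).astype(np.float32)); print(' blue',np.round(r[0],1),np.round(r[1],1),r[2])
s=cv2.imread('pics/side4.png')
cv2.imwrite('pics/l4.png',cv2.resize(s[130:290,170:350],None,fx=4,fy=3.7,interpolation=cv2.INTER_CUBIC))
E
```

```text
clock: 36.55
eef_pos: [0.5556, -0.2476, 0.1387]
tool_rot: [0.791, 0.612, -0.002, -0.002]
ft_force: [0.3, 0.3, 0.5]
grip_width: -0.0
clock: 37.35
eef_pos: [0.5232, -0.376, 0.1754]
tool_rot: [0.791, 0.611, -0.0, -0.002]
ft_force: [0.1, -0.6, -0.2]
grip_width: 0.0002
side [-0.0533 -0.0461 -0.038 ] 0.0349
 grip x [0.0764 0.0822 0.0894]
 tongue x min [0.0278 0.0287]
 blue [479.6 269.9] [109.6  30.7] 14.318174362182617
top [-0.0531 -0.0462 -0.0396] 0.033
 grip x [0.0752 0.0813 0.0887]
 tongue x min [0.0286 0.0297]
 blue [481.9 273.9] [108.3  25.7] 15.216365814208984
```

View pics/l4.png

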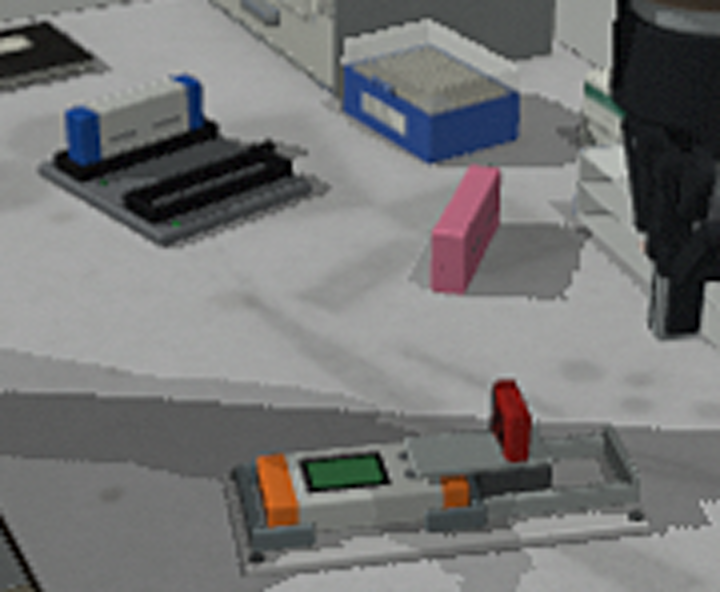

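View pics/top4.png

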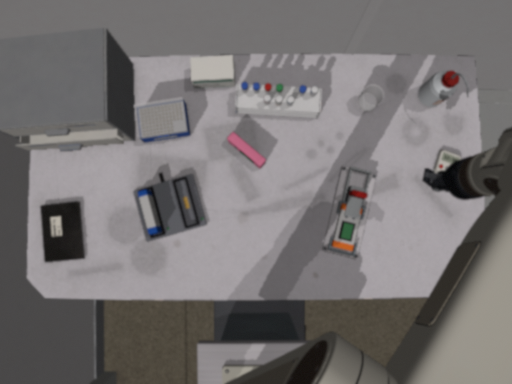

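```bash
python3 -c "
from workcell import bot
print(bot.job_done()); print(bot.get_obs()['clock'])"
```

```text
the job is handed in; nothing more can be done
None
the job is handed in; nothing more can be done
```

I handed the job in at about 37.5 s. The orange logger is in the cradle pocket under the closed lock, and the blue logger is still in the rack.

**What I did:**
- I took the orange logger from the rack, tilted it, and let it down flat on the bench with its screen up.
- I picked it up again across its width and set it in the pocket with the lock drawn back.
- I pushed the red grip to its stop with the shut fingers and moved the arm clear.

**Last checks:**
- **Logger in the pocket:** it lies screen up, about 1.4 mm from the pocket's middle along its length. Its top is at 33–35 mm in the two views, against 34 mm expected.
- **Lock:** it stopped moving while the push rose to 17 N. The grip is now 81–82 mm from the pocket's middle, where 84 mm is expected fully home. Before the push it also read 3–4 mm short of its expected 126 mm, so I take this as a measuring offset. The tongue covers the end of the logger.
- **Blue logger:** it is upright, within about 1 mm of where it started.

**What failed or disagreed:**
- **Missed grasp:** my first try at the width grasp closed on nothing, above the logger, and did not move it. In the pictures the fingertips stood about 24–27 mm above the reported tool point. When the fingers touched the bench during the second grasp, that suggested about 18 mm. I regrasped lower.
- **Camera offset:** the two cameras differ by about 3–5 mm in y. I allowed for this using the robot's base-plate screws and by comparing logger and pocket in the same view.

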